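# Read the code of the sample on the balance with a hand scanner

### The job

The pistol-shaped code scanner lies grip-first under the low bench shelf with only its nose sticking out. Draw it out by the nose, put it down, take it again by its grip so that your fingers squeeze the trigger, and hold it still for a good second with its window aimed at the middle of the code label of the jar that stands on the balance, about 5 to 14 cm away and roughly square to the label. Then set the scanner down (do not drop it) flat on its side in the middle of the shallow steel tray and let go; do not nudge the jar on the balance or push the other things about.

Things in the scene. Friction and masses are not known exactly. Their poses are not given: they have to be found in the camera images.
- scanner: Pistol-shaped hand scanner, grey and black plastic, about 0.33 kg, lying on its side, 46 mm thick. Origin: under the head's centre. Axes: x = out of the window (the aiming direction), z = up as it lies, y = away from the grip. It starts with its nose pointing out from under the shelf towards the robot, its grip under the shelf
- scanner_head (a point): centre of the scanner's head, 23 mm above what it lies on; same axes as the scanner. The head is a block from x = -65 to +66, y = -26 to +26 mm, 46 thick; at the start 55 to 80 mm of its nose end stands out in front of the shelf
- scanner_window (a point): centre of the scanner's window at its nose, 68 mm ahead of the head's centre; x of this frame is the aiming direction
- scanner_grip (a point): centre of the grip at the trigger, (-22, -59, 0) mm from the head's centre in the scanner's axes (which it shares), near the centre of mass. The grip, 36 fore and aft by 34 thick, leans back 10 degrees: it runs along (-0.174, -0.985, 0); hold it fore and aft, along (0.985, -0.174, 0)
- scanner_butt (a point): middle of the flat end of the grip, (-38, -153, 0) mm from the head's centre; the last 26 mm of the grip is a wider butt, 52 fore and aft by 46 thick
- trigger (a joint): trigger on the front of the grip, a black bar 30 mm along the grip by 20 wide, centred on the grip point; 0 = out (6 mm proud: grip and trigger measure 42 mm), 0.006 m = fully squeezed, flush (36 mm); its spring needs 2 to 7 N; squeezed counts from 0.004
- riser_edge (a point): low white bench shelf, a fixed bridge open at front and back: 220 deep, 340 wide (y), opening 62 high, board 16 thick (top at 78), end walls 15 thick; papers and tins stand on it, to 140 high, at least 40 behind the front. This point: middle of the lower front edge of its board, 62 above the bench; the shelf extends 220 mm from it along +x
- balance: cream laboratory balance, fixed, 270 deep (x) by 185 wide (y), housing to 64 high; origin at the centre of its underside; its front with the display looks to -x, roughly to the robot; its round steel pan (130 across, top 78 above the bench) is centred 50 mm along +x
- sample_jar_label (a point): centre of the code label (46 mm square) on the flat side of the square white jar (80 by 80, 125 high with grey lid) on the balance's pan, the side nearest the balance's display; a paper seal runs from it over the lid to the lid's middle. It faces along -x of this frame (x points into the jar); the point is on the face, 56 above the jar's foot, the jar's axis 40 along +x
- tray_floor (a point): middle of the tray's floor, whose top is 3 mm above the bench
- jar_b_center (a point): bystander: another square white jar, 80 by 80 by 125 high, with a label too; point at its centre
- jar_c_center (a point): bystander: a third such jar, 80 by 80 by 125 high; point at its centre
- wash_bottle_center (a point): bystander: white wash bottle, 66 across, shoulder at 150, thin spout to 195 high that reaches 55 mm along +x; point on its axis 90 above its foot
- mould_center (a point): bystander: heavy steel compaction mould, 118 across on a base 120 square, 112 high; point at its centre
- tin_stack_center (a point): bystander: nest of five aluminium sample tins, 72 across, 68 high; point at its centre
- tin_center (a point): bystander: one empty fluted sample tin, 74 across, 24 high; point at its centre
- tray: shallow steel tray, fixed, 220 (x) by 250 (y) mm outside, walls 3 thick, rim 16 above the bench; origin at the centre of its underside, on the bench

How it is judged:
By the outcome, as a careful person would: the job done as asked, in the order asked, and still so for the second after the job is handed in, with the robot touching nothing.
It also fails if it takes over 67 s, if anything falls off the work surface, if the arm or the gripper's body presses on something with over 40 N, if the wrist force passes 120 N, or if a joint passes its speed limit or range.

### The arm

A 6-joint arm with a two-finger parallel gripper is mounted at the origin on the work surface. World frame = base frame: x ahead of the robot, y to its left, z up, the work surface at z = 0. Lengths are in m, angles in rad, forces in N, time in s.
With the tool pointing down it reaches from about 0.375 to 0.9 m from the base axis. Payload 3.1 kg.
Tool frame: the origin (TCP) lies on the front face of the gripper's body, between the roots of the fingers; the fingertips stand 73 mm ahead of it and the grasp point (between the pads) lies 54 mm ahead of it (manip.finger_overhang is the distance from the TCP to the fingertips, in m); z points along the fingers, y is the direction in which the jaws open and shut (so a half turn about z gives the same grasp; the last joint's range is limited). The gripper opens to 85 mm and grips with 20 to 120 N. Pads are 22 mm wide; open, the fingers measure 114 mm over their backs; the gripper's body (76 mm by 85 mm) begins 54 mm behind the grasp point. The pads swing forward as they close: fully open they stand 13 mm farther back than shut.
Start: joints at [-1.492, 0.527, 1.433, -0, 1.181, -0.178], TCP at [0.159, -0.604, 0.304] pointing down, gripper open.
Joint ranges: [-3.08, 3.08], [-0.75, 2.2], [0.22, 2.44], [-1.43, 4.57], [0, 2.65], [-2.85, 2.85]. Speed limits (rad/s): [2.79, 2.79, 3.14, 3.14, 3.14, 3.14].

### API

Orientations are given as a unit quaternion [x, y, z, w].
In Python, from station import manip gives the robot as it stands.
- The arm moves only by the tool apply_moves, never from a script. Its argument "increments" is a list that holds one entry, the list of rows, each a list of 4 numbers: the shift along the tool's x, y, z in m, then the turn about the tool's z in degrees. In form: [[[dx, dy, dz, spin], ...]]. A call has 1 to 5 rows; each row shifts and turns the pose as measured when the row begins, along the tool's axes as they then stand; what a row does not reach is not made up. A row lasts 1/10 s, in which the tool goes at most 50 mm and 8.59 degrees, less where a joint would pass 70% of its speed; a pose out of reach is approached as far as the arm can. A call with a gripper value outside its range is refused whole. "fingers" is the opening, from 0 (shut) to 1 (fully open), set as the call begins (left out, the last holds). The fingers move at their own pace and stop on an object; "newtons" is the grip in N (left out, the last holds). Time passes only in rows, so rows that do not move let the fingers close. It gives the time, the measured TCP pose, the force and the opening at its end, in the units of the state.
- manip.sense(): the state, without advancing time (a new reading comes with each control period).
- manip.snapshot(name): name is "scene" or "top"; returns (picture, depth): 480x640x3 uint8, red, green, blue; 480x640 float32, m along the optical axis (not along the pixel's ray), 0 where there is no reading.
- manip.camera_model(name): a dict with "mtx" (3x3 intrinsics, pixels), "distortion" ([k1, k2, p1, p2, k3] as OpenCV has them; the pictures are not rectified), "R" (3x3) and "t" (3): a world point X has camera coordinates R X + t. Camera axes: x right, y down, z forward; pixel columns grow to the right and rows downward; lengths in m; the calibration is good to about 2 mm. A picture is of the moment at which its call begins. camera_model takes no time and is no camera call.
- manip.sign_off(): hands the job in, once; it reports no verdict.
The state is a dict: "t": time; "q": joint angles; "qd": joint speeds; "tau": joint torques, N m; "tcp_pos": TCP position; "tool_rot": TCP orientation; "force": force on the tool from outside, world axes, zero at the start; "ft_torque": the same for the moment, N m; "finger_gap": opening from 0.0 (shut) to 1.0 (fully open).
Only numpy, scipy, OpenCV 4.12 (cv2) and the standard library are available. Lean on these libraries where they do the work, as an engineer would, in place of code of your own. Each camera call takes 0.05 s, during which the arm holds its last target.

## Working session

There is one attempt and no reset: what is moved stays moved. The work goes in short steps, Python scripts to look and compute and a tool call to move; the robot and the scene stay as the last step left them, time stands still between calls to the robot, and variables do not carry over. Pictures are saved under pics/ and viewed, and the job is handed in when it is done.

Besides the shell and the picture viewer there is one more tool, called after "Call:" as name([rows], argument=value, ...), one row to a line, values as JSON. apply_moves: Moves the arm, as the interface text tells. Its arguments: {"type":"object","properties":{"increments":{"type":"array","items":{"type":"array","items":{"type":"array","items":{"type":"number"}}}},"fingers":{"type":"number"},"newtons":{"type":"number"}},"required":["increments"]}

```bash
ls; mkdir -p pics
python3 - <<'E'
from station import manip
import cv2,numpy as np
for n in ("scene","top"):
    p,d=manip.snapshot(n); np.savez(f"pics/{n}0.npz",p=p,d=d)
    cv2.imwrite(f"pics/{n}0.png",p[:,:,::-1])
    c=manip.camera_model(n); print(n,{k:np.round(v,4).tolist() for k,v in c.items()})
print(manip.sense())
E
```

```text
pics
scene {'mtx': [[464.2067, 0.0, 321.219], [0.0, 464.2067, 241.7348], [0.0, 0.0, 1.0]], 'distortion': [0.0016, 0.0, 0.0, 0.0, 0.0], 'R': [[-0.7844, 0.6203, 0.001], [0.4415, 0.5595, -0.7014], [-0.4356, -0.5497, -0.7128]], 't': [0.4157, -0.0871, 1.4219]}
top {'mtx': [[500.0886, 0.0, 319.2767], [0.0, 500.0886, 247.1901], [0.0, 0.0, 1.0]], 'distortion': [0.029, 0.0, 0.0, 0.0, 0.0], 'R': [[0.0015, -0.9999, -0.0118], [-0.9849, 0.0006, -0.1731], [0.1731, 0.0119, -0.9848]], 't': [-0.0762, 0.4808, 1.4692]}
{'t': 0.1, 'q': array([-1.49150076e+00,  5.28389516e-01,  1.43377242e+00, -5.10106291e-06,
        1.18138056e+00, -1.78503294e-01]), 'qd': array([-0.00028096, -0.00201424, -0.00529151, -0.00041031,  0.00110518,
       -0.00102553]), 'tau': array([ 6.86657240e-04, -4.43303668e+01, -1.78585821e+01, -3.20696772e-04,
        3.91717636e-03, -1.43508782e-05]), 'tcp_pos': array([ 0.15933089, -0.60383522,  0.30302186]), 'tool_rot': array([ 9.91703369e-01,  1.28543680e-01,  4.59842901e-05, -9.73838751e-04]), 'force': array([-1.12810418,  1.30640887,  0.26311398]), 'ft_torque': array([-0.0110478, -0.0037022,  0.0759116]), 'finger_gap': 0.9982208049218021}
```

View pics/scene0.png

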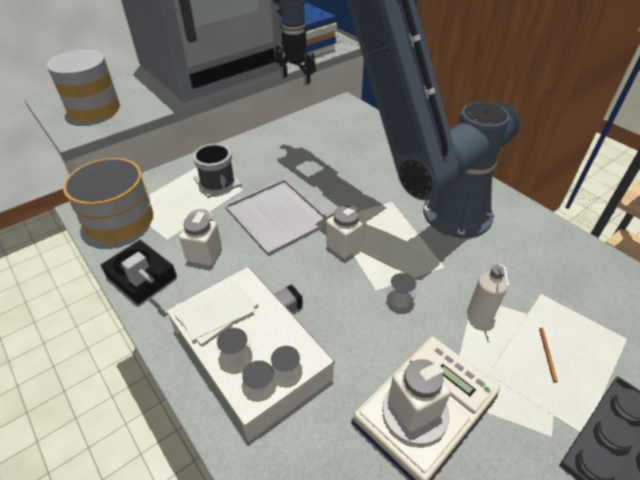

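View pics/top0.png

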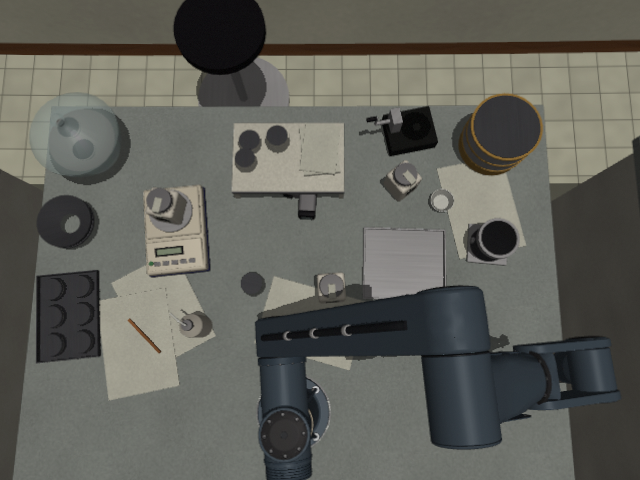

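The scene view shows the shelf at about (250,350), the scanner nose at (290,298), the balance and jar at (425,400), and the tray at (278,215). In the top view the nose is at (307,205), the balance at (175,230), the tray at (403,265), a jar at (330,288) and a tin stack at (253,284).

```bash
cat > h.py <<'E'
import numpy as np,cv2
from station import manip
from scipy.spatial.transform import Rotation as Ro
def cam(n):
    c=manip.camera_model(n); return [np.array(c[k],float) for k in("mtx","distortion","R","t")]
def plane(n,uv,z):
    K,D,R,t=cam(n); uv=np.array(uv,float).reshape(-1,1,2)
    r=cv2.undistortPoints(uv,K,D).reshape(-1,2); r=np.c_[r,np.ones(len(r))]@R
    C=-R.T@t; s=(z-C[2])/r[:,2]; return C+r*s[:,None]
def cloud(n,d):
    K,D,R,t=cam(n); v,u=np.mgrid[0:480,0:640]
    r=cv2.undistortPoints(np.c_[u.ravel(),v.ravel()].astype(float).reshape(-1,1,2),K,D).reshape(-1,2)
    P=(np.c_[r,np.ones(len(r))]*d.reshape(-1,1)-t)@R
    P[d.ravel()==0]=np.nan
    return P.reshape(480,640,3)
def proj(n,X):
    K,D,R,t=cam(n); return cv2.projectPoints(np.array(X,float).reshape(-1,3),cv2.Rodrigues(R)[0],t,K,D)[0].reshape(-1,2)
def grab(n,name):
    p,d=manip.snapshot(n); np.savez(f"pics/{name}.npz",p=p,d=d); cv2.imwrite(f"pics/{name}.png",p[:,:,::-1]); return p,d
E
python3 - <<'E'
from h import *
for n,boxes in (("top",[(270,180,90,60),(130,170,100,120),(225,110,140,100),(350,215,110,100)]),("scene",[(250,270,80,60),(340,320,170,160)])):
    z=np.load(f"pics/{n}0.npz");p=z["p"]
    for i,(x,y,w,h) in enumerate(boxes):
        s=int(min(800/w,600/h)); cv2.imwrite(f"pics/c_{n}{i}.png",cv2.resize(p[y:y+h,x:x+w,::-1],None,fx=s,fy=s,interpolation=cv2.INTER_CUBIC)); print(n,i,s)
z=np.load("pics/top0.npz");W=cloud("top",z["d"])
for uv in [(307,205),(307,214),(300,160),(290,188),(165,205),(165,190),(330,288),(253,284),(400,260),(190,322),(404,175),(495,240),(441,201)]:
    print(uv,W[uv[1],uv[0]].round(3))
E
```

```text
top 0 8
top 1 5
top 2 5
top 3 6
scene 0 10
scene 1 3
(307, 205) [ 0.611 -0.038  0.045]
(307, 214) [ 0.584 -0.038  0.043]
(300, 160) [ 0.743 -0.017  0.079]
(290, 188) [0.656 0.012 0.077]
(165, 205) [0.572 0.347 0.195]
(165, 190) [0.615 0.349 0.196]
(330, 288) [ 0.35  -0.107  0.125]
(253, 284) [0.367 0.118 0.066]
(400, 260) [ 0.447 -0.324  0.003]
(190, 322) [0.254 0.27  0.171]
(404, 175) [ 0.682 -0.325  0.117]
(495, 240) [ 0.489 -0.579  0.115]
(441, 201) [ 0.636 -0.458 -0.002]
```

View pics/c_top0.png

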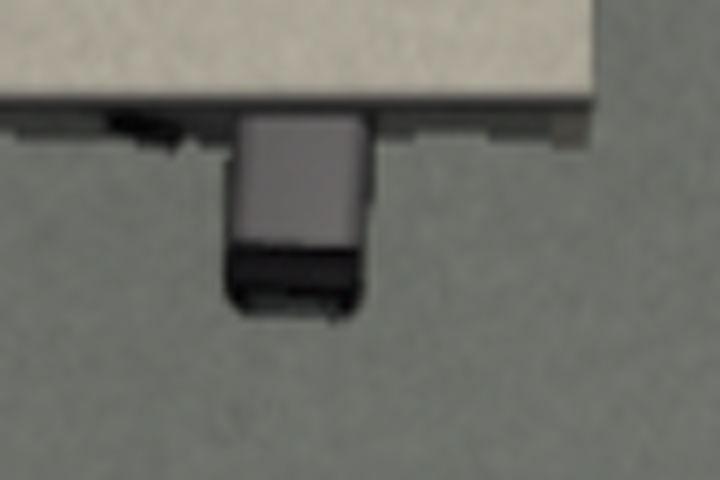

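View pics/c_top1.png

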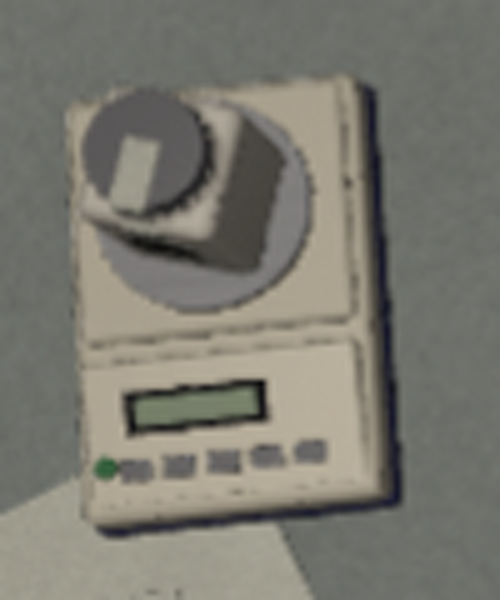

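View pics/c_scene0.png

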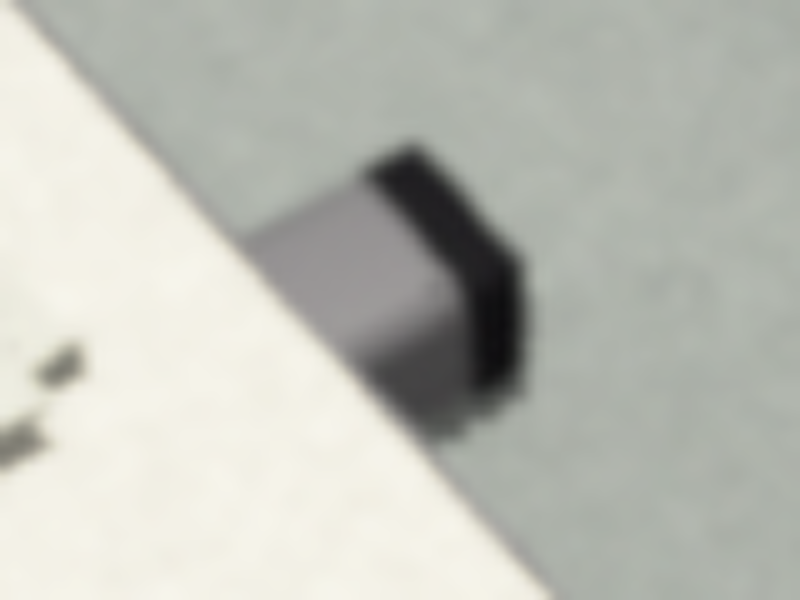

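View pics/c_scene1.png

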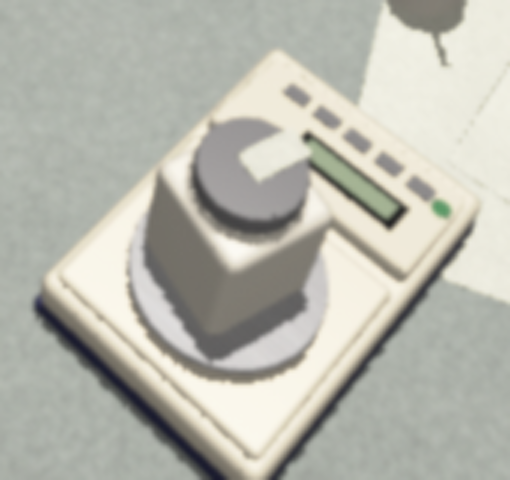

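Run:
```python
from h import *
z=np.load("pics/top0.npz");W=cloud("top",z["d"]);p=z["p"]
def rect(m,name):
    P=W[m][:,:2]; r=cv2.minAreaRect((P*1000).astype(np.float32)); print(name,len(P),np.round(r[0],1),np.round(r[1],1),round(r[2],2))
Z=W[...,2];X=W[...,0];Y=W[...,1]
rect((Z>.036)&(Z<.055)&(X>.55)&(X<.66)&(abs(Y+.04)<.05),"nose")
rect((Z>.07)&(Z<.085)&(X>.63)&(X<.9)&(Y>-.2)&(Y<.2),"shelf")
rect((Z>.045)&(Z<.085)&(X>.4)&(X<.75)&(Y>.2)&(Y<.5),"balance")
rect((Z>.185)&(Z<.21)&(X>.45)&(X<.75)&(Y>.2)&(Y<.5),"lid")
rect((Z>.115)&(Z<.135)&(X>.25)&(X<.45)&(Y>-.2)&(Y<-.02),"jarb lid")
rect((Z>.012)&(Z<.02)&(X>.3)&(X<.6)&(Y>-.47)&(Y<-.17),"tray rim")
rect((Z>.05)&(Z<.075)&(X>.3)&(X<.45)&(Y>.07)&(Y<.17),"tins")
rect((Z>.055)&(Z<.07)&(X>.4)&(X<.75)&(Y>.2)&(Y<.5),"balance house")
```

```text
nose 383 [611.4 -28.9] [73.6 74. ] 0.6
shelf 4788 [754.4  19.4] [228.  339.8] 0.22
balance 3657 [536.7 363.2] [265.  182.9] 5.76
lid 516 [585.1 366.3] [67.8 66.4] 43.27
jarb lid 456 [ 355.8 -111.5] [65.9 66.1] 42.12
tray rim 223 [ 459.2 -338.5] [228.3 306.8] 11.33
tins 364 [368.4 122.6] [64.9 61.7] 45.41
balance house 1726 [538.5 363.4] [248.2 169.2] 5.86
```

Run:
```python
from h import *
zt=np.load("pics/top0.npz");zs=np.load("pics/scene0.npz")
WT=cloud("top",zt["d"]);WS=cloud("scene",zs["d"])
def mask(W,x0,x1,y0,y1,z0,z1): return (W[...,0]>x0)&(W[...,0]<x1)&(W[...,1]>y0)&(W[...,1]<y1)&(W[...,2]>z0)&(W[...,2]<z1)
# lid
for n,W in(("top",WT),("scene",WS)):
    m=mask(W,.5,.68,.28,.45,.199,.21);P=W[m]
    print(n,"lidtop",len(P),np.median(P[:,2]),np.round(cv2.minEnclosingCircle((P[:,:2]*1000).astype(np.float32)),1) if 0 else cv2.minEnclosingCircle((P[:,:2]*1000).astype(np.float32)))
    m=mask(W,.48,.7,.26,.47,.1,.165);P=W[m];print(n,"sides",len(P))
    # histogram of heading of normals: use 2-plane split via ransac lines in xy
    xy=P[:,:2]
    rng=np.random.default_rng(0);rem=xy
    for k in range(2):
        best=None
        for _ in range(600):
            a,b=rem[rng.choice(len(rem),2,False)]
            d=b-a;L=np.hypot(*d)
            if L<.03: continue
            nn=np.array([-d[1],d[0]])/L; e=abs((rem-a)@nn)<.0015
            if best is None or e.sum()>best.sum(): best=e
        Q=rem[best];c=Q.mean(0);u=np.linalg.svd(Q-c)[2][0]
        print("  line",best.sum(),c.round(4),"dir deg",np.degrees(np.arctan2(u[1],u[0])).round(1), "len",np.ptp((Q-c)@u).round(3)); rem=rem[~best]
# seal on lid: bright px
for n,W,z in(("top",WT,zt),("scene",WS,zs)):
    g=cv2.cvtColor(z["p"],cv2.COLOR_RGB2GRAY)
    m=mask(W,.5,.68,.28,.45,.198,.21)&(g>150); ys,xs=np.nonzero(m)
    P=plane(n,np.c_[xs,ys],.203)[:,:2];c=P.mean(0);u=np.linalg.svd(P-c)[2][0]
    print(n,"seal",len(P),c,np.degrees(np.arctan2(u[1],u[0])),cv2.minAreaRect((P*1000).astype(np.float32)))
P=WT[mask(WT,.55,.66,-.09,.02,.036,.055)];
P=P[P[:,1]<-.0]; print("nose",cv2.minAreaRect((P[:,:2]*1000).astype(np.float32)),np.median(P[:,2]))
P=WS[mask(WS,.55,.66,-.09,.0,.036,.055)];print("noseS",cv2.minAreaRect((P[:,:2]*1000).astype(np.float32)),np.median(P[:,2]))
P=WS[mask(WS,.6,.9,-.2,.22,.074,.082)];print("shelfS",cv2.minAreaRect((P[:,:2]*1000).astype(np.float32)))
# nose from image edges (corners in crop top0): side edges
px=lambda l:[(270+x/8,180+y/8) for x,y in l]
print(plane("top",px([(238,118),(232,240),(368,118),(360,240),(228,285),(362,285)]),.046).round(4))
print(plane("top",px([(0,97),(590,97)]),.078).round(4), plane("top",px([(110,120),(180,150)]),.02).round(4))
```

```text
top lidtop 360 0.20189676343254992 ((584.905029296875, 365.943115234375), 35.47108459472656)
top sides 290
  line 163 [0.5777 0.3277] dir deg 169.5 len 0.073
  line 84 [0.5453 0.3684] dir deg 80.0 len 0.069
scene lidtop 1097 0.20394388627221044 ((586.99560546875, 365.3241271972656), 36.0867919921875)
scene sides 931
  line 499 [0.628  0.3616] dir deg 79.5 len 0.074
  line 396 [0.5989 0.4046] dir deg -11.2 len 0.073
top seal 49 [0.57033599 0.36760042] 158.42362032204443 ((569.0152587890625, 367.8750915527344), (14.474727630615234, 39.59872055053711), 69.54275512695312)
scene seal 976 [0.58726813 0.36619296] -10.841651443435472 ((586.7568359375, 366.4218444824219), (61.8215217590332, 67.64762878417969), 51.70973587036133)
nose ((611.3803100585938, -35.26764678955078), (73.54473876953125, 61.55463790893555), 0.8153213262557983) 0.042988655841890565
noseS ((605.3248291015625, -33.41656494140625), (53.162353515625, 56.788883209228516), 86.86848449707031) 0.04547202927766827
shelfS ((756.0916137695312, 20.78009033203125), (342.4610595703125, 223.3771514892578), 89.86680603027344)
[[ 0.6435 -0.0158  0.046 ]
 [ 0.5953 -0.0139  0.046 ]
 [ 0.6434 -0.0657  0.046 ]
 [ 0.5953 -0.0628  0.046 ]
 [ 0.5777 -0.0126  0.046 ]
 [ 0.5776 -0.0636  0.046 ]]
[[ 0.6426  0.072   0.078 ]
 [ 0.6422 -0.1496  0.078 ]] [[0.6502 0.0355 0.02  ]
 [0.638  0.008  0.02  ]]
```

View pics/c_top3.png

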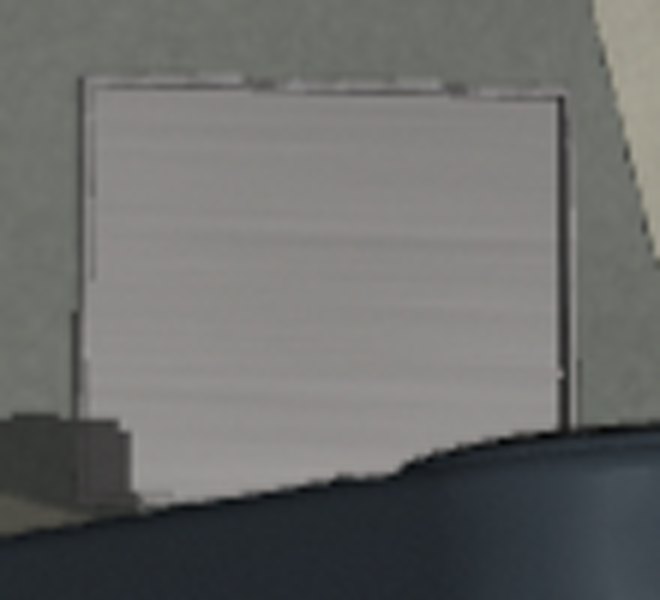

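Run:
```python
from h import *
zt=np.load("pics/top0.npz");zs=np.load("pics/scene0.npz")
p=zs["p"];x,y,w,h=215,170,125,90
cv2.imwrite("pics/c_s_tray.png",cv2.resize(p[y:y+h,x:x+w,::-1],None,fx=6,fy=6,interpolation=cv2.INTER_CUBIC))
x,y,w,h=440,250,80,110
cv2.imwrite("pics/c_s_bot.png",cv2.resize(p[y:y+h,x:x+w,::-1],None,fx=5,fy=5,interpolation=cv2.INTER_CUBIC))
x,y,w,h=160,290,70,60
cv2.imwrite("pics/c_t_bot.png",cv2.resize(zt["p"][y:y+h,x:x+w,::-1],None,fx=8,fy=8,interpolation=cv2.INTER_CUBIC))
for n,z in(("top",zt),("scene",zs)):
    W=cloud(n,z["d"])
    for a,b in((.01,.05),(.05,.1),(.1,.14),(.14,.2)):
        m=(abs(W[...,0]-.26)<.08)&(abs(W[...,1]-.28)<.08)&(W[...,2]>a)&(W[...,2]<b)
        P=W[m];print(n,a,len(P),P.min(0).round(3) if len(P) else'',P.max(0).round(3) if len(P) else '')
px=lambda l:[(350+x/6,215+y/6) for x,y in l]
print(plane("top",px([(82,76),(572,94),(75,420),(577,430)]),.016).round(4))
```

```text
top 0.01 71 [0.208 0.246 0.01 ] [0.336 0.34  0.05 ]
top 0.05 94 [0.214 0.247 0.051] [0.277 0.283 0.1  ]
top 0.1 324 [0.214 0.247 0.101] [0.278 0.313 0.14 ]
top 0.14 200 [0.225 0.258 0.14 ] [0.278 0.325 0.198]
scene 0.01 297 [0.237 0.252 0.01 ] [0.283 0.316 0.05 ]
scene 0.05 411 [0.238 0.252 0.05 ] [0.284 0.316 0.1  ]
scene 0.1 497 [0.225 0.253 0.1  ] [0.284 0.315 0.14 ]
scene 0.14 347 [0.233 0.26  0.14 ] [0.282 0.327 0.199]
[[ 0.5465 -0.2127  0.016 ]
 [ 0.5367 -0.4633  0.016 ]
 [ 0.369  -0.2067  0.016 ]
 [ 0.3642 -0.4585  0.016 ]]
```

View pics/c_s_tray.png

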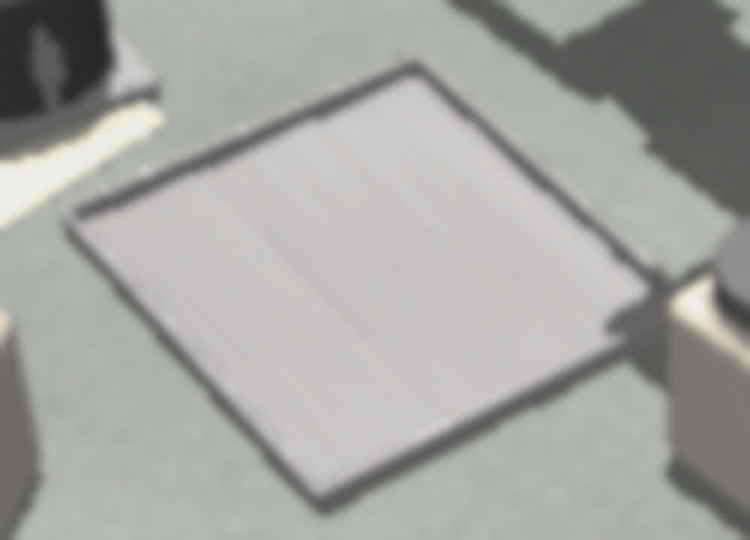

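View pics/c_s_bot.png

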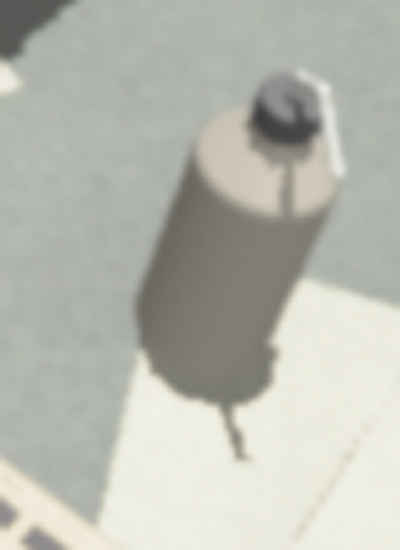

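View pics/c_t_bot.png

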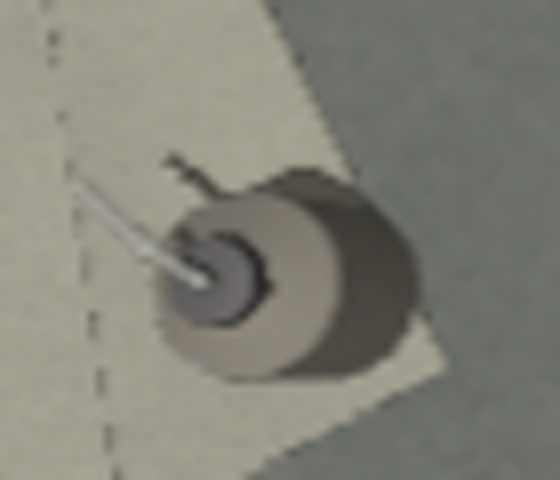

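```bash
cat >> h.py <<'E'
def psi_of(q):
    x=Ro.from_quat(q).as_matrix()[:,0]; return np.degrees(np.arctan2(x[1],x[0]))
def plan(target,psi_t,start=None,step=.048,ds=8.):
    s=manip.sense()
    p=np.array(s["tcp_pos"]);psi=psi_of(s["tool_rot"])
    if start is not None: p=np.array(start[:3],float);psi=start[3]
    tg=np.array(target,float);dpsi=psi_t-psi
    n=max(1,int(np.ceil(max(np.linalg.norm(tg-p)/step,abs(dpsi)/ds))))
    print("from",p.round(4),round(psi,2),"to",tg,psi_t,"rows",n,"t",round(s["t"],2),"gap",round(s["finger_gap"],3),"F",np.round(s["force"],1))
    d=(tg-p)/n;rows=[]
    for i in range(n):
        a=np.radians(psi+dpsi*i/n); 
        rows.append([round(d[0]*np.cos(a)+d[1]*np.sin(a),4),round(d[0]*np.sin(a)-d[1]*np.cos(a),4),round(-d[2],4),round(-dpsi/n,2)])
    for i in range(0,n,5): print(rows[i:i+5])
E
python3 - <<'E'
from h import *
plan([.597,-.039,.17],-3)
px=lambda l:[(215+x/6,170+y/6) for x,y in l]
print(plane("scene",px([(415,62),(68,220),(322,512),(668,275)]),.016).round(4))
E
```

```text
from [ 0.1593 -0.6038  0.303 ] 14.77 to [ 0.597 -0.039  0.17 ] -3 rows 16 t 0.1 gap 0.998 F [-1.1  1.3  0.3]
[[np.float64(0.0355), np.float64(-0.0272), np.float64(0.0083), np.float64(1.11)], [np.float64(0.0349), np.float64(-0.0278), np.float64(0.0083), np.float64(1.11)], [np.float64(0.0344), np.float64(-0.0285), np.float64(0.0083), np.float64(1.11)], [np.float64(0.0338), np.float64(-0.0292), np.float64(0.0083), np.float64(1.11)], [np.float64(0.0332), np.float64(-0.0298), np.float64(0.0083), np.float64(1.11)]]
[[np.float64(0.0327), np.float64(-0.0305), np.float64(0.0083), np.float64(1.11)], [np.float64(0.0321), np.float64(-0.0311), np.float64(0.0083), np.float64(1.11)], [np.float64(0.0315), np.float64(-0.0317), np.float64(0.0083), np.float64(1.11)], [np.float64(0.0308), np.float64(-0.0323), np.float64(0.0083), np.float64(1.11)], [np.float64(0.0302), np.float64(-0.0329), np.float64(0.0083), np.float64(1.11)]]
[[np.float64(0.0296), np.float64(-0.0335), np.float64(0.0083), np.float64(1.11)], [np.float64(0.0289), np.float64(-0.034), np.float64(0.0083), np.float64(1.11)], [np.float64(0.0282), np.float64(-0.0346), np.float64(0.0083), np.float64(1.11)], [np.float64(0.0276), np.float64(-0.0351), np.float64(0.0083), np.float64(1.11)], [np.float64(0.0269), np.float64(-0.0357), np.float64(0.0083), np.float64(1.11)]]
[[np.float64(0.0262), np.float64(-0.0362), np.float64(0.0083), np.float64(1.11)]]
[[ 0.3327 -0.4437  0.016 ]
 [ 0.5462 -0.4468  0.016 ]
 [ 0.5578 -0.1977  0.016 ]
 [ 0.3324 -0.2252  0.016 ]]
```

Call:
apply_moves([
  [[0.035,-0.027,0.006,1],[0.035,-0.028,0.006,1],[0.035,-0.028,0.006,1],[0.034,-0.029,0.006,1],[0.034,-0.029,0.006,1]],
], fingers=1, newtons=40)

```text
t: 0.6
tcp_pos: [0.2973, -0.4289, 0.2703]
tool_rot: [0.997, 0.078, -0.0, 0.001]
force: [0.3, 0.5, 0.5]
finger_gap: 1.0
```

Call:
apply_moves([
  [[0.033,-0.03,0.008,1],[0.033,-0.031,0.008,1],[0.032,-0.031,0.008,1],[0.031,-0.032,0.008,1],[0.03,-0.033,0.008,1]],
])

```text
t: 1.1
tcp_pos: [0.4407, -0.2463, 0.2277]
tool_rot: [1.0, 0.031, -0.0, 0.001]
force: [0.3, -0.6, 0.0]
finger_gap: 1.004
```

```bash
sed -i 's/round(d\[0\]/float(round(d[0]/;' h.py
python3 - <<'E'
import re
s=open('h.py').read()
s=s.replace("rows.append([float(round(d[0]*np.cos(a)+d[1]*np.sin(a),4),round(d[0]*np.sin(a)-d[1]*np.cos(a),4),round(-d[2],4),round(-dpsi/n,2)])","rows.append([float(round(v,4)) for v in (d[0]*np.cos(a)+d[1]*np.sin(a),d[0]*np.sin(a)-d[1]*np.cos(a),-d[2],-dpsi/n)])")
open('h.py','w').write(s)
from h import *
plan([.597,-.039,.17],-3)
E
```

```text
from [ 0.4407 -0.2463  0.2277] 3.59 to [ 0.597 -0.039  0.17 ] -3 rows 6 t 1.1 gap 1.004 F [ 0.3 -0.6  0. ]
[[0.0282, -0.0329, 0.0096, 1.0977], [0.0275, -0.0334, 0.0096, 1.0977], [0.0269, -0.0339, 0.0096, 1.0977], [0.0262, -0.0344, 0.0096, 1.0977], [0.0256, -0.0349, 0.0096, 1.0977]]
[[0.0249, -0.0354, 0.0096, 1.0977]]
```

Call:
apply_moves([
  [[0.028,-0.033,0.01,1.1],[0.028,-0.033,0.01,1.1],[0.027,-0.034,0.01,1.1],[0.026,-0.034,0.01,1.1],[0.026,-0.035,0.01,1.1]],
])

```text
t: 1.6
tcp_pos: [0.576, -0.0659, 0.1741]
tool_rot: [1.0, -0.019, -0.001, 0.001]
force: [-0.1, -0.2, 1.1]
finger_gap: 1.002
```

Call:
apply_moves([
  [[0.022,-0.032,0.01,0.5],[0,0,0,0]],
])

```text
t: 1.8
tcp_pos: [0.6018, -0.0286, 0.1616]
tool_rot: [1.0, -0.02, -0.001, 0.0]
force: [-1.1, -0.1, -0.1]
finger_gap: 0.998
```

Run:
```python
from h import *
grab("top","t1");grab("scene","s1")
plan([.597,-.039,.082],-3)
p=np.load("pics/t1.npz")["p"];q=np.load("pics/s1.npz")["p"]
a=cv2.resize(p[160:240,260:360,::-1],None,fx=4,fy=4);b=cv2.resize(q[250:330,240:340,::-1],None,fx=4,fy=4)
cv2.imwrite("pics/c1.png",np.hstack([a,b]))
```

```text
from [ 0.5999 -0.0315  0.1623] -2.46 to [ 0.597 -0.039  0.082] -3 rows 2 t 1.9 gap 0.998 F [-0.6 -0.1  0.5]
[[-0.0013, 0.0038, 0.0402, 0.2718], [-0.0012, 0.0038, 0.0402, 0.2718]]
```

View pics/c1.png

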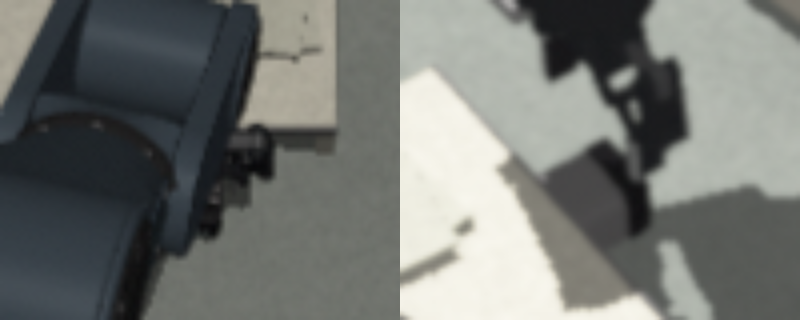

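The gripper hovers just over the nose (fingers at about (640,130) in the right crop), with the nose still in place. I'll descend now.

Call:
apply_moves([
  [[-0.001,0.004,0.03,0.3],[-0.001,0.003,0.03,0.3],[0,0,0.015,0],[0,0,0,0]],
])

```text
t: 2.3
tcp_pos: [0.5961, -0.0436, 0.0877]
tool_rot: [1.0, -0.029, -0.001, 0.002]
force: [-0.8, -0.6, 0.7]
finger_gap: 1.001
```

Run:
```python
from h import *
plan([.597,-.039,.082],-3)
```

```text
from [ 0.5961 -0.0436  0.0877] -3.33 to [ 0.597 -0.039  0.082] -3 rows 1 t 2.3 gap 1.001 F [-0.8 -0.6  0.7]
[[0.0006, -0.0046, 0.0057, -0.3254]]
```

Call:
apply_moves([
  [[0,-0.004,0.006,0],[0,0,0,0],[0,0,0,0],[0,0,0,0],[0,0,0,0]],
], fingers=0, newtons=40)

```text
t: 2.8
tcp_pos: [0.5968, -0.0408, 0.0847]
tool_rot: [1.0, -0.029, 0.0, 0.002]
force: [-0.5, 0.9, -3.3]
finger_gap: 0.606
```

Call:
apply_moves([
  [[0,0,0,0],[0,0,0,0]],
])

```text
t: 3.0
tcp_pos: [0.5965, -0.0407, 0.0847]
tool_rot: [1.0, -0.029, -0.0, 0.002]
force: [-0.3, 0.4, -2.9]
finger_gap: 0.606
```

Call:
apply_moves([
  [[-0.01,0,0,0],[-0.015,0,0,0],[-0.015,0,0,0],[-0.015,0,0,0]],
])

```text
t: 3.4
tcp_pos: [0.54, -0.0375, 0.0845]
tool_rot: [1.0, -0.029, 0.001, 0.003]
force: [-0.2, 0.1, -4.0]
finger_gap: 0.604
```

Call:
apply_moves([
  [[-0.018,0,0,0],[-0.018,0,0,0],[-0.018,0,0,0],[-0.01,0,0,0],[0,0,0,0]],
])

```text
t: 3.9
tcp_pos: [0.4675, -0.0323, 0.0849]
tool_rot: [1.0, -0.029, -0.003, 0.002]
force: [0.1, 0.2, -2.7]
finger_gap: 0.608
```

Run:
```python
from h import *
p,_=grab("scene","s2"); s=manip.sense();print(s["tcp_pos"],s["force"],s["finger_gap"])
cv2.imwrite("pics/c2.png",cv2.resize(p[200:380,160:400,::-1],None,fx=3.3,fy=3.3))
```

```text
[ 0.46860712 -0.03254387  0.08490767] [-0.15108897 -0.62596373 -2.91071856] 0.6063030608859813
```

View pics/c2.png

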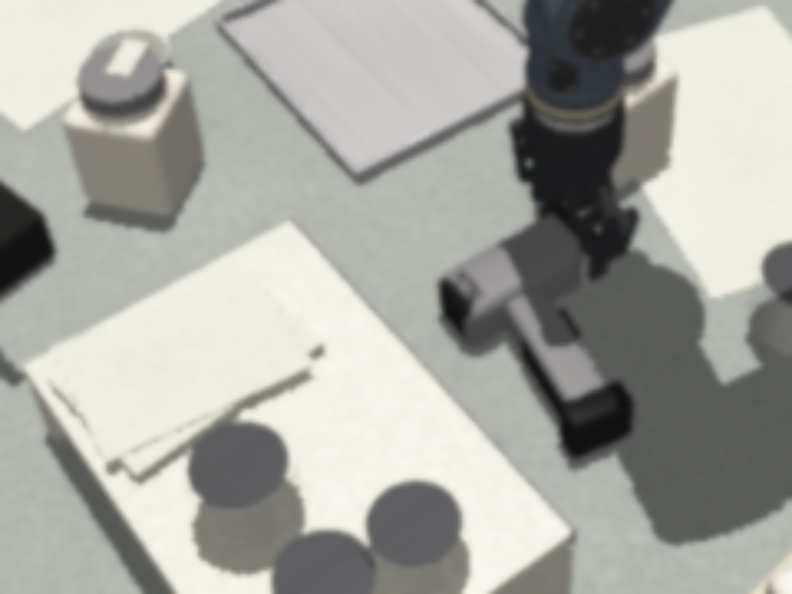

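The scanner is fully out: head at about (515,270) in the crop, grip running to (600,410), clear of the shelf edge. Next I'll release it.

Call:
apply_moves([
  [[0,0,0,0],[0,0,0,0],[0,0,0,0],[0,0,0,0],[0,0,-0.02,0]],
], fingers=1)

```text
t: 4.45
tcp_pos: [0.4737, -0.0338, 0.105]
tool_rot: [1.0, -0.029, 0.002, 0.003]
force: [0.2, 0.6, 1.4]
finger_gap: 0.998
```

Call:
apply_moves([
  [[0,0,-0.045,0],[0,0,-0.045,0],[0,-0.03,-0.03,-8],[0,-0.045,0,-8],[0,-0.045,0,-8]],
])

```text
t: 4.95
tcp_pos: [0.4681, 0.0836, 0.232]
tool_rot: [0.983, 0.182, 0.009, 0.005]
force: [0.8, 0.2, -0.6]
finger_gap: 1.003
```

Run:
```python
from h import *
s=manip.sense();print(s["tcp_pos"],psi_of(s["tool_rot"]),s["force"],s["finger_gap"])
p,d=grab("scene","s3"); p2,d2=grab("top","t3")
cv2.imwrite("pics/c3.png",np.hstack([cv2.resize(p[240:340,260:380,::-1],None,fx=3.3,fy=3.3),cv2.resize(p2[150:250,230:350,::-1],None,fx=3.3,fy=3.3)]))
```

```text
[0.46810005 0.0835806  0.23198667] 20.94126159542872 [ 0.78865131  0.24890039 -0.5672138 ] 1.0032992096810085
```

View pics/c3.png

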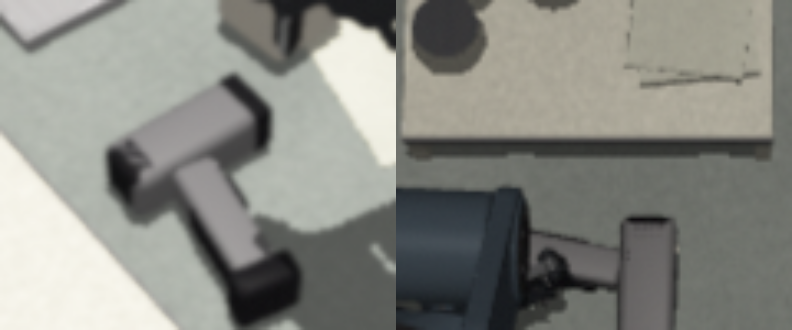

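Run:
```python
from h import *
z=np.load("pics/s3.npz");W=cloud("scene",z["d"])
m=(W[...,2]>.03)&(W[...,2]<.06)&(W[...,0]>.42)&(W[...,0]<.62)&(W[...,1]>-.09)&(W[...,1]<.14)
Z=W[m];print(len(Z),np.percentile(Z[:,2],[5,25,50,75,95]).round(4))
head=(m&(W[...,2]>.0435)&(W[...,1]<-.002));P=W[head];print("head",cv2.minAreaRect((P[:,:2]*1000).astype(np.float32)))
grip=(m&(W[...,2]>.036)&(W[...,2]<.0435)&(W[...,1]>.0)&(W[...,1]<.085));P=W[grip];
c=P[:,:2].mean(0);u=np.linalg.svd(P[:,:2]-c)[2][0];print("grip",c,u,np.degrees(np.arctan2(u[1],u[0])),len(P),cv2.minAreaRect((P[:,:2]*1000).astype(np.float32)))
# line fits by rows across y
for y in np.arange(.0,.09,.01):
    Q=P[abs(P[:,1]-y)<.005]; 
    if len(Q): print(round(y,3),Q[:,0].min().round(4),Q[:,0].max().round(4))
P=W[head]
for x in np.arange(.45,.6,.015):
    Q=P[abs(P[:,0]-x)<.006]
    if len(Q): print(round(x,3),Q[:,1].min().round(4),Q[:,1].max().round(4))
px=lambda l:[(260+x/3.3,240+y/3.3) for x,y in l]
print(plane("scene",px([(235,73),(270,108),(108,150),(135,190)]),.046).round(4)) # head corners
z=np.load("pics/t3.npz")
px=lambda l:[(230+(x-396)/3.3,150+y/3.3) for x,y in l]
print("top",plane("top",px([(622,218),(674,218),(619,325),(672,325)]),.046).round(4))
```

```text
1704 [0.0335 0.0397 0.0433 0.046  0.0482]
head ((518.1729736328125, -30.3662109375), (130.8015594482422, 51.89341354370117), 0.4033898413181305)
grip [0.54740205 0.04385378] [0.24403847 0.96976555] 75.87498251687943 399 ((546.868896484375, 43.088436126708984), (91.75308990478516, 36.82535171508789), 77.8057861328125)
0.0 0.5223 0.5529
0.01 0.5233 0.5575
0.02 0.5243 0.5592
0.03 0.5263 0.5637
0.04 0.5278 0.5634
0.05 0.5319 0.5675
0.06 0.5313 0.567
0.07 0.5337 0.5706
0.08 0.535 0.5732
0.45 -0.0525 -0.0124
0.465 -0.0567 -0.0067
0.48 -0.0545 -0.0063
0.495 -0.0512 -0.0085
0.51 -0.054 -0.0044
0.525 -0.0539 -0.0083
0.54 -0.0553 -0.0072
0.555 -0.0561 -0.0087
0.57 -0.0548 -0.0079
0.585 -0.0504 -0.0178
[[ 0.4562 -0.0511  0.046 ]
 [ 0.458  -0.0058  0.046 ]
 [ 0.5816 -0.0499  0.046 ]
 [ 0.5882 -0.0066  0.046 ]]
top [[ 0.5763 -0.0125  0.046 ]
 [ 0.5763 -0.0605  0.046 ]
 [ 0.4761 -0.0106  0.046 ]
 [ 0.4761 -0.059   0.046 ]]
```

Both views agree that the head centre is about (0.516,-0.033), heading about 179°, and the grip point about (0.540,0.026).

Run:
```python
from h import *
plan([.540,.026,.15],79)
```

```text
from [0.4649 0.0869 0.2312] 21.16 to [0.54  0.026 0.15 ] 79 rows 8 t 5.05 gap 1.001 F [-0.5 -0.6  0.3]
[[0.006, 0.0105, 0.0101, -7.2305], [0.0046, 0.0112, 0.0101, -7.2305], [0.0032, 0.0117, 0.0101, -7.2305], [0.0017, 0.012, 0.0101, -7.2305], [0.0002, 0.0121, 0.0101, -7.2305]]
[[-0.0013, 0.012, 0.0101, -7.2305], [-0.0028, 0.0117, 0.0101, -7.2305], [-0.0043, 0.0113, 0.0101, -7.2305]]
```

Call:
apply_moves([
  [[0.006,0.01,0.01,-7.2],[0.005,0.011,0.01,-7.2],[0.003,0.012,0.01,-7.2],[0.002,0.012,0.01,-7.2],[0,0.012,0.01,-7.2]],
])

```text
t: 5.55
tcp_pos: [0.5146, 0.0498, 0.1823]
tool_rot: [0.871, 0.49, 0.006, 0.007]
force: [-0.5, -0.4, 0.2]
finger_gap: 1.0
```

Call:
apply_moves([
  [[-0.001,0.012,0.01,-7.2],[-0.003,0.012,0.01,-7.2],[-0.004,0.011,0.008,-7.2],[0,0,0,0]],
])

```text
t: 5.95
tcp_pos: [0.547, 0.0235, 0.1521]
tool_rot: [0.761, 0.649, 0.005, 0.009]
force: [-0.2, 0.2, -0.6]
finger_gap: 1.003
```

Run:
```python
from h import *
plan([.540,.026,.1],79)
```

```text
from [0.547  0.0235 0.1521] 80.88 to [0.54  0.026 0.1  ] 79 rows 2 t 5.95 gap 1.003 F [-0.2  0.2 -0.6]
[[0.0007, -0.0037, 0.0261, 0.9392], [0.0006, -0.0037, 0.0261, 0.9392]]
```

Call:
apply_moves([
  [[0.001,-0.003,0.025,0.9],[0.001,-0.003,0.025,0.5],[0,0,0.01,0],[0,0,0,0]],
])

```text
t: 6.35
tcp_pos: [0.5431, 0.0248, 0.0917]
tool_rot: [0.774, 0.634, 0.005, 0.01]
force: [0.6, 0.0, 0.5]
finger_gap: 1.0
```

Run:
```python
from h import *
plan([.540,.026,.079],79)
p,d=grab("scene","s4");cv2.imwrite("pics/c4.png",cv2.resize(p[230:350,250:410,::-1],None,fx=5,fy=5))
```

```text
from [0.5431 0.0248 0.0917] 78.65 to [0.54  0.026 0.079] 79 rows 1 t 6.35 gap 1.0 F [0.6 0.  0.5]
[[0.0005, -0.0033, 0.0127, -0.3499]]
```

View pics/c4.png

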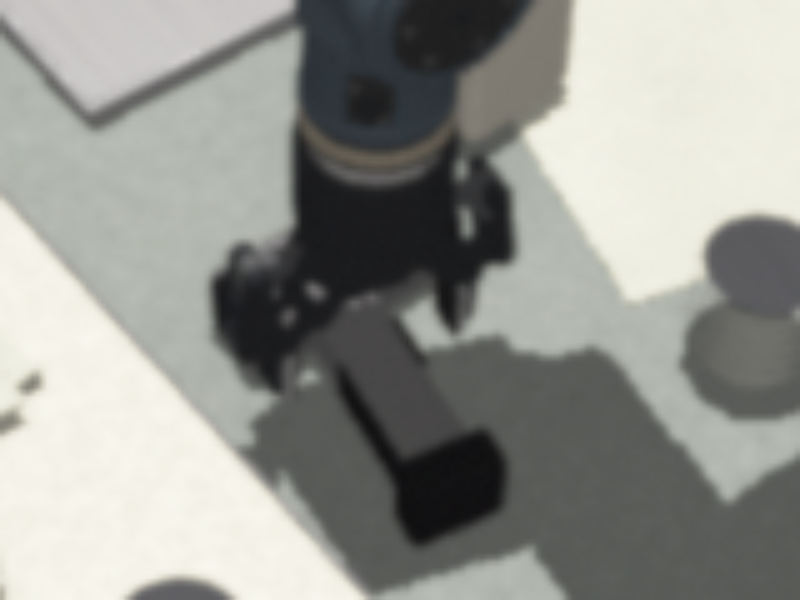

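The fingers stand either side of the grip, left at (270,320) and right at (460,290). I'll lower the last bit and close.

Call:
apply_moves([
  [[0,-0.002,0.012,0],[0,0,0,0]],
])

```text
t: 6.6
tcp_pos: [0.5423, 0.0251, 0.0813]
tool_rot: [0.774, 0.633, 0.007, 0.011]
force: [-0.6, 0.1, 0.9]
finger_gap: 1.003
```

Call:
apply_moves([
  [[0,0,0,0],[0,0,0,0],[0,0,0,0],[0,0,0,0],[0,0,0,0]],
], fingers=0, newtons=50)

```text
t: 7.1
tcp_pos: [0.543, 0.0253, 0.0837]
tool_rot: [0.774, 0.633, 0.008, 0.012]
force: [0.5, 0.1, -2.2]
finger_gap: 0.412
```

Call:
apply_moves([
  [[0,0,0,0],[0,0,0,0]],
])

```text
t: 7.3
tcp_pos: [0.5432, 0.0252, 0.0835]
tool_rot: [0.774, 0.633, 0.008, 0.012]
force: [0.5, -0.1, -0.6]
finger_gap: 0.416
```

Run:
```python
from h import *
p,d=grab("scene","s5");cv2.imwrite("pics/c5.png",cv2.resize(p[230:350,250:410,::-1],None,fx=5,fy=5))
s=manip.sense();print(s["tcp_pos"],psi_of(s["tool_rot"]),s["finger_gap"],s["force"])
```

```text
[0.54317069 0.02524297 0.08350206] 78.59015232262892 0.41480276945877764 [ 0.57931353 -0.14159931 -0.24415299]
```

View pics/c5.png

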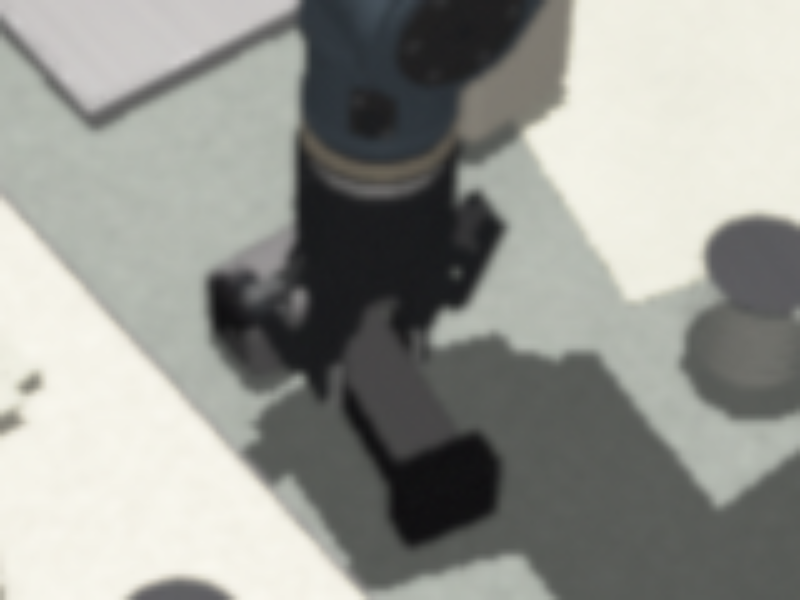

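The gap is 0.415 (about 35 mm), so the trigger is squeezed flush. Next I'll lift the scanner.

Call:
apply_moves([
  [[0,0,-0.015,0],[0,0,-0.03,0],[0,0,-0.045,0],[0,0,-0.045,0],[0,0,-0.045,0]],
])

```text
t: 7.85
tcp_pos: [0.5338, 0.0272, 0.2639]
tool_rot: [0.774, 0.633, 0.001, 0.005]
force: [0.7, 0.2, -2.6]
finger_gap: 0.411
```

Run:
```python
from h import *
plan([.3787,.3422,.275],250)
p,d=grab("scene","s6");cv2.imwrite("pics/c6.png",cv2.resize(p[160:340,240:480,::-1],None,fx=3.3,fy=3.3))
```

```text
from [0.5338 0.0272 0.2639] 78.55 to [0.3787 0.3422 0.275 ] 250 rows 22 t 7.85 gap 0.411 F [ 0.7  0.2 -2.6]
[[0.0126, -0.0097, -0.0005, -7.7931], [0.0138, -0.0079, -0.0005, -7.7931], [0.0148, -0.006, -0.0005, -7.7931], [0.0155, -0.0039, -0.0005, -7.7931], [0.0159, -0.0018, -0.0005, -7.7931]]
[[0.016, 0.0004, -0.0005, -7.7931], [0.0158, 0.0025, -0.0005, -7.7931], [0.0153, 0.0046, -0.0005, -7.7931], [0.0145, 0.0067, -0.0005, -7.7931], [0.0135, 0.0086, -0.0005, -7.7931]]
[[0.0122, 0.0103, -0.0005, -7.7931], [0.0107, 0.0119, -0.0005, -7.7931], [0.009, 0.0132, -0.0005, -7.7931], [0.0071, 0.0143, -0.0005, -7.7931], [0.0051, 0.0151, -0.0005, -7.7931]]
[[0.003, 0.0157, -0.0005, -7.7931], [0.0008, 0.0159, -0.0005, -7.7931], [-0.0013, 0.0159, -0.0005, -7.7931], [-0.0035, 0.0156, -0.0005, -7.7931], [-0.0056, 0.015, -0.0005, -7.7931]]
[[-0.0075, 0.0141, -0.0005, -7.7931], [-0.0094, 0.0129, -0.0005, -7.7931]]
```

View pics/c6.png

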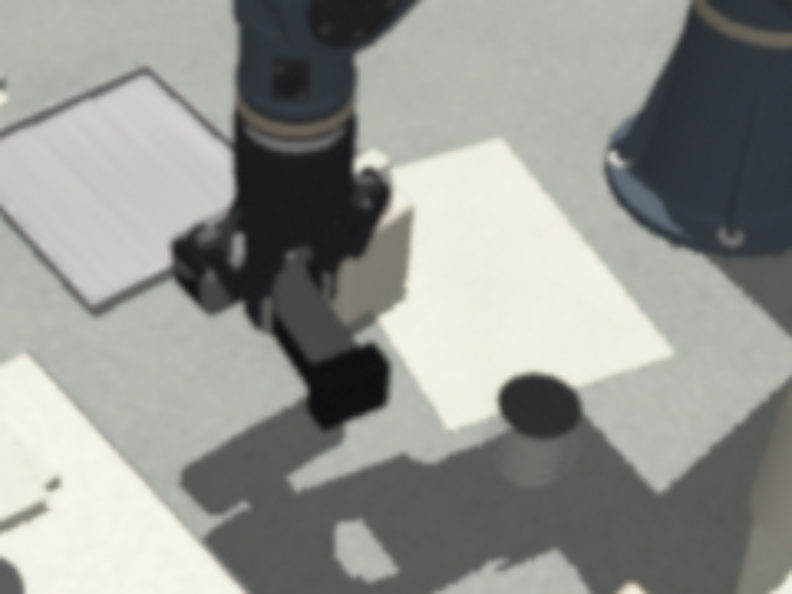

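The scanner is held level, with the butt at (350,385) in the crop. Next I'll carry it across and rotate it.

Call:
apply_moves([
  [[0.013,-0.01,0,-7.8],[0.014,-0.008,0,-7.8],[0.015,-0.006,0,-7.8],[0.015,-0.004,0,-7.8],[0.016,-0.002,0,-7.8]],
])

```text
t: 8.4
tcp_pos: [0.5004, 0.099, 0.278]
tool_rot: [0.508, 0.861, 0.005, 0.018]
force: [0.1, -0.4, -3.1]
finger_gap: 0.41
```

Call:
apply_moves([
  [[0.016,0,0,-7.8],[0.016,0.002,0,-7.8],[0.015,0.005,0,-7.8],[0.014,0.007,0,-7.8],[0.013,0.009,0,-7.8]],
])

```text
t: 8.9
tcp_pos: [0.4576, 0.1718, 0.2775]
tool_rot: [0.178, 0.984, -0.002, 0.018]
force: [0.4, -0.2, -3.1]
finger_gap: 0.416
```

Run:
```python
from h import *
s=manip.sense();print(s["q"].round(2),s["tool_rot"],Ro.from_quat(s["tool_rot"]).as_matrix()[:,2].round(4))
import sys
q=s["tool_rot"];ps=psi_of(q)%360
plan([.3787,.3422,.275],250,start=list(s["tcp_pos"])+[ps])
```

```text
[ 0.14  0.38  1.81 -0.02  0.92 -1.07] [ 0.17771969  0.98392151 -0.00177642  0.01763553] [ 0.0341 -0.0098 -0.9994]
from [0.4576 0.1718 0.2775] 159.52 to [0.3787 0.3422 0.275 ] 250 rows 12 t 8.9 gap 0.416 F [ 0.4 -0.2 -3.1]
[[0.0111, 0.011, 0.0002, -7.54], [0.0096, 0.0124, 0.0002, -7.54], [0.0079, 0.0135, 0.0002, -7.54], [0.006, 0.0144, 0.0002, -7.54], [0.0041, 0.0151, 0.0002, -7.54]]
[[0.0021, 0.0155, 0.0002, -7.54], [0.0, 0.0156, 0.0002, -7.54], [-0.002, 0.0155, 0.0002, -7.54], [-0.004, 0.0151, 0.0002, -7.54], [-0.006, 0.0145, 0.0002, -7.54]]
[[-0.0078, 0.0135, 0.0002, -7.54], [-0.0095, 0.0124, 0.0002, -7.54]]
```

Call:
apply_moves([
  [[0.008,0.007,0,-5],[0.007,0.008,0,-5],[0.007,0.009,0,-5],[0.006,0.009,0,-5],[0.005,0.01,0,-5]],
])

```text
t: 9.4
tcp_pos: [0.4265, 0.2222, 0.2776]
tool_rot: [-0.05, 0.999, -0.006, 0.015]
force: [-0.3, -0.4, -3.5]
finger_gap: 0.412
```

Call:
apply_moves([
  [[0.004,0.01,0,-5],[0.003,0.01,0,-5],[0.002,0.01,0,-5],[0.001,0.01,0,-5],[0,0.01,0,-5]],
])

```text
t: 9.9
tcp_pos: [0.3978, 0.2689, 0.278]
tool_rot: [-0.274, 0.962, -0.009, 0.012]
force: [-0.1, 0.0, -3.4]
finger_gap: 0.414
```

Run:
```python
from h import *
s=manip.sense();print(s["q"].round(2),Ro.from_quat(s["tool_rot"]).as_matrix()[:,2].round(4))
plan([.3787,.3422,.265],250,start=list(s["tcp_pos"])+[psi_of(s["tool_rot"])%360],ds=5)
```

```text
[ 0.37  0.37  1.83 -0.02  0.93 -1.74] [ 0.0286 -0.01   -0.9995]
from [0.3978 0.2689 0.278 ] 211.8 to [0.3787 0.3422 0.265 ] 250 rows 8 t 9.9 gap 0.414 F [-0.1  0.  -3.4]
[[-0.0028, 0.009, 0.0016, -4.7752], [-0.0035, 0.0088, 0.0016, -4.7752], [-0.0043, 0.0085, 0.0016, -4.7752], [-0.0049, 0.0081, 0.0016, -4.7752], [-0.0056, 0.0076, 0.0016, -4.7752]]
[[-0.0062, 0.0071, 0.0016, -4.7752], [-0.0068, 0.0066, 0.0016, -4.7752], [-0.0073, 0.006, 0.0016, -4.7752]]
```

Call:
apply_moves([
  [[-0.003,0.009,0,-4.8],[-0.004,0.009,0,-4.8],[-0.004,0.008,0,-4.8],[-0.005,0.008,0,-4.8],[-0.005,0.007,0,-4.8]],
])

```text
t: 10.4
tcp_pos: [0.3814, 0.3141, 0.2786]
tool_rot: [-0.476, 0.879, -0.011, 0.009]
force: [0.1, 0.3, -3.6]
finger_gap: 0.408
```

Call:
apply_moves([
  [[-0.006,0.006,0,-4.5],[-0.006,0.006,0,-4],[-0.006,0.005,0,-4],[0,0,0,0]],
])

```text
t: 10.8
tcp_pos: [0.3717, 0.3384, 0.2792]
tool_rot: [-0.573, 0.819, -0.011, 0.006]
force: [-0.1, -0.2, -3.3]
finger_gap: 0.413
```

Run:
```python
from h import *
s=manip.sense();print(s["q"].round(2),Ro.from_quat(s["tool_rot"]).as_matrix()[:,2].round(4))
plan([.3787,.3422,.24],250,start=list(s["tcp_pos"])+[psi_of(s["tool_rot"])%360],ds=5,step=.02)
p,d=grab("scene","s7");cv2.imwrite("pics/c7.png",cv2.resize(p[240:480,290:610,::-1],None,fx=2.5,fy=2.5))
p,d=grab("top","t7");cv2.imwrite("pics/c7t.png",cv2.resize(p[130:370,100:420,::-1],None,fx=2.5,fy=2.5))
```

```text
[ 0.53  0.4   1.77 -0.03  0.96 -2.25] [ 0.0234 -0.0114 -0.9997]
from [0.3717 0.3384 0.2792] 249.95 to [0.3787 0.3422 0.24  ] 250 rows 2 t 10.8 gap 0.413 F [-0.1 -0.2 -3.3]
[[-0.003, -0.0026, 0.0196, -0.0226], [-0.003, -0.0026, 0.0196, -0.0226]]
```

View pics/c7.png

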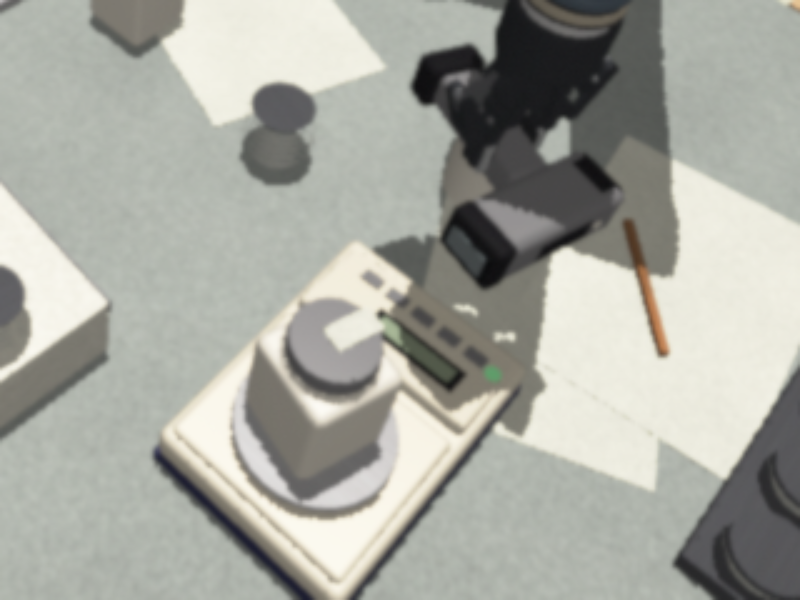

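View pics/c7t.png

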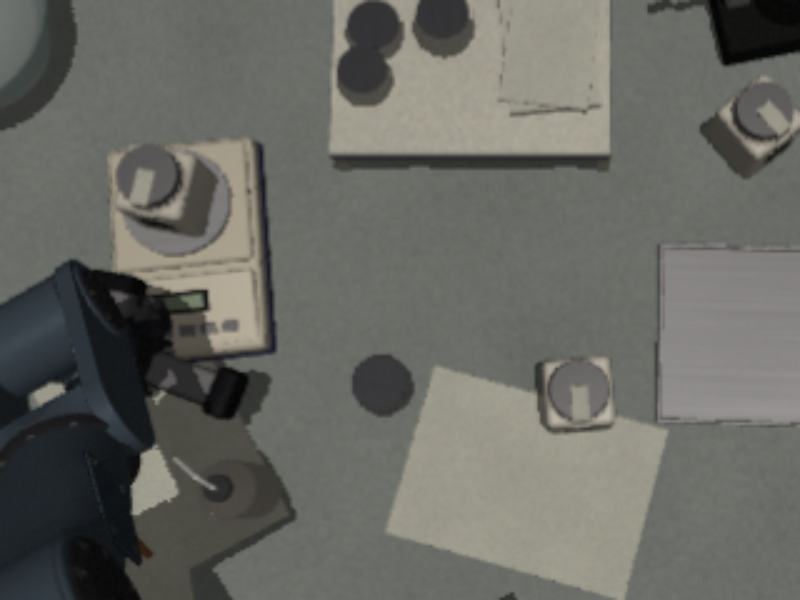

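The scanner hangs over the front of the balance with its window at (475,255) in the crop, facing the jar. Before lowering I'll measure the head.

```bash
cat > meas.py <<'E'
from h import *
def head(name):
    s=manip.sense();T=np.array(s["tcp_pos"]);z=np.load(f"pics/{name}.npz");W=cloud("scene",z["d"])
    Rm=Ro.from_quat(s["tool_rot"]).as_matrix()
    a=np.radians(psi_of(s["tool_rot"])+100);d=np.array([np.cos(a),np.sin(a)]);y=np.array([-d[1],d[0]])
    rel=W-T;u=rel[...,:2]@d;v=rel[...,:2]@y;h=rel[...,2]
    m=(u>-.06)&(u<.115)&(v>.03)&(v<.1)&(h<-.02)&(h>-.06)
    P=np.c_[u[m],v[m],h[m]]
    # top plane robust
    t=P[P[:,2]>np.percentile(P[:,2],60)-.012]
    for _ in range(5):
        A=np.c_[t[:,:2],np.ones(len(t))];c=np.linalg.lstsq(A,t[:,2],rcond=None)[0];r=P[:,2]-np.c_[P[:,:2],np.ones(len(P))]@c;t=P[abs(r)<.003]
    print("n",len(P),len(t),"top plane slope u,v deg",np.degrees(np.arctan(c[:2])).round(2),"h at (.022,.059)",(c@[.022,.059,1]).round(4))
    r=cv2.minAreaRect((t[:,:2]*1000).astype(np.float32));print("rect in (u,v) mm",np.round(r[0],1),np.round(r[1],1),round(r[2],2)," expect centre (22,59)")
    print("tool z",Rm[:,2].round(4),"tcp",T.round(4),"heading",np.degrees(a))
E
python3 -c "
from meas import *
head('s7')"
```

```text
n 2051 1403 top plane slope u,v deg [ 2.4  -1.69] h at (.022,.059) -0.0362
rect in (u,v) mm [26.  62.4] [ 50.7 129.8] 89.72  expect centre (22,59)
tool z [ 0.0232 -0.0121 -0.9997] tcp [0.3719 0.3377 0.2791] heading -10.158775144227889
```

Call:
apply_moves([
  [[-0.003,-0.002,0.018,0],[-0.003,-0.002,0.018,0],[-0.001,-0.001,0.018,0],[0,0,0.015,0],[0,0,0,0]],
])

```text
t: 11.4
tcp_pos: [0.3818, 0.3398, 0.2099]
tool_rot: [-0.569, 0.822, -0.012, 0.007]
force: [0.1, -0.0, -2.9]
finger_gap: 0.414
```

```bash
python3 -c "
from meas import *
p,d=grab('scene','s8');head('s8')
cv2.imwrite('pics/c8.png',cv2.resize(p[240:480,290:610,::-1],None,fx=2.5,fy=2.5))
plan([.3778,.341,.189],250,start=list(manip.sense()['tcp_pos'])+[250],step=.015)"
```

```text
n 1863 1323 top plane slope u,v deg [ 2.6  -1.54] h at (.022,.059) -0.0372
rect in (u,v) mm [25.7 62.2] [ 50.7 130.1] 88.49  expect centre (22,59)
tool z [ 0.0277 -0.0107 -0.9996] tcp [0.3823 0.3401 0.2108] heading -10.625454591687841
from [0.3823 0.3401 0.2108] 250 to [0.3778 0.341  0.189 ] 250 rows 2 t 11.45 gap 0.416 F [-0.9 -1.1 -3.4]
[[0.0003, 0.0023, 0.0109, 0.0], [0.0003, 0.0023, 0.0109, 0.0]]
```

View pics/c8.png

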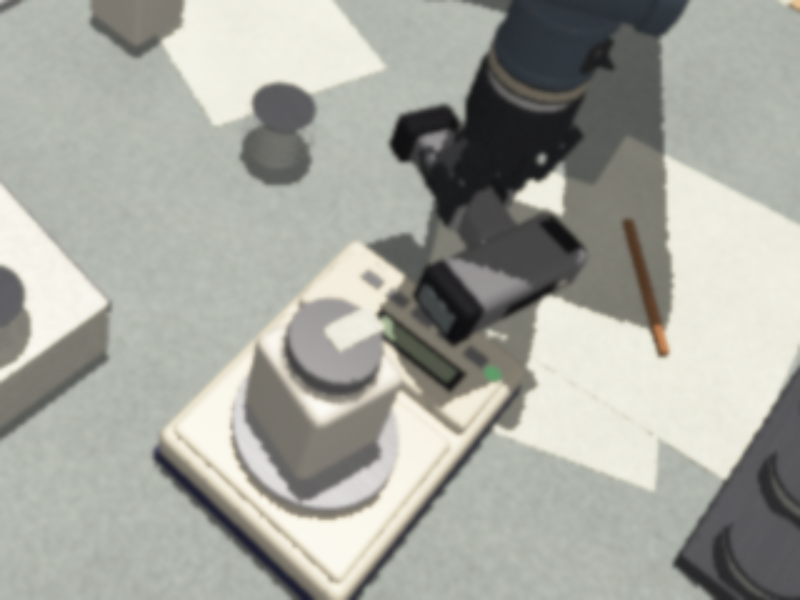

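Call:
apply_moves([
  [[0,0.002,0.011,-0.5],[0,0.001,0.009,0],[0,0,0,0],[0,0,0,0]],
])

```text
t: 11.85
tcp_pos: [0.381, 0.3412, 0.1913]
tool_rot: [-0.572, 0.82, -0.013, 0.01]
force: [0.4, -0.3, -3.3]
finger_gap: 0.413
```

```bash
python3 -c "
from meas import *
p,d=grab('scene','s9');head('s9')
p2,d=grab('top','t9')
cv2.imwrite('pics/c9.png',np.hstack([cv2.resize(p[240:480,370:530,::-1],None,fx=2.5,fy=2.5),cv2.resize(p2[130:370,100:260,::-1],None,fx=2.5,fy=2.5)]))
s=manip.sense();a=np.radians(psi_of(s['tool_rot'])+100);d=np.array([np.cos(a),np.sin(a)]);y=np.array([-d[1],d[0]])
for u0,v0 in((.022,.059),(.0258,.0623)):
    w=s['tcp_pos'][:2]+d*(u0+.068)+y*v0
    for L in([.5466,.3725],[.5477,.3727]):
        r=np.array(L)-w;print('dist',(r@d).round(4),'lateral',(r@y).round(4))
"
```

```text
n 1857 1293 top plane slope u,v deg [ 2.96 -1.39] h at (.022,.059) -0.036
rect in (u,v) mm [26.2 58.6] [ 57.  130.5] 89.43  expect centre (22,59)
tool z [ 0.0313 -0.0087 -0.9995] tcp [0.381  0.3412 0.1913] heading -10.177651662675117
dist 0.0674 lateral 0.001
dist 0.0685 lateral 0.0014
dist 0.0636 lateral -0.0023
dist 0.0647 lateral -0.0019
```

View pics/c9.png

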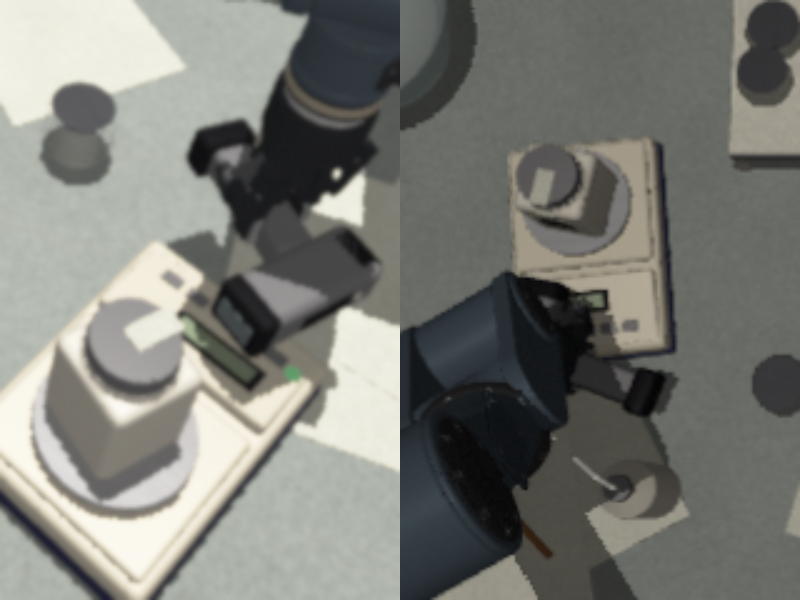

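Call:
apply_moves([
  [[0,0,0.003,0],[0,0,0,0],[0,0,0,0],[0,0,0,0],[0,0,0,0]],
])

```text
t: 12.45
tcp_pos: [0.3816, 0.3416, 0.1892]
tool_rot: [-0.572, 0.82, -0.013, 0.012]
force: [-0.1, -0.4, -3.5]
finger_gap: 0.414
```

Call:
apply_moves([
  [[0,0,0,0],[0,0,0,0],[0,0,0,0],[0,0,0,0],[0,0,0,0]],
])

```text
t: 12.95
tcp_pos: [0.3817, 0.3416, 0.1893]
tool_rot: [-0.572, 0.82, -0.013, 0.012]
force: [0.6, 0.4, -3.2]
finger_gap: 0.413
```

Call:
apply_moves([
  [[0,0,0,0],[0,0,0,0],[0,0,0,0],[0,0,0,0],[0,0,0,0]],
])

```text
t: 13.45
tcp_pos: [0.3817, 0.3416, 0.1893]
tool_rot: [-0.572, 0.82, -0.013, 0.012]
force: [0.5, -0.4, -3.5]
finger_gap: 0.411
```

Call:
apply_moves([
  [[0,0,0,0],[0,0,0,0],[0,0,0,0],[0,0,0,0],[0,0,0,0]],
])

```text
t: 13.95
tcp_pos: [0.3817, 0.3416, 0.1892]
tool_rot: [-0.572, 0.82, -0.013, 0.012]
force: [-0.2, 0.4, -2.8]
finger_gap: 0.415
```

```bash
python3 -c "
from meas import *
p,d=grab('scene','s10');head('s10')
s=manip.sense();print(s['finger_gap'],s['force'],s['t'])
"
```

```text
n 1876 1299 top plane slope u,v deg [ 3.02 -1.09] h at (.022,.059) -0.0358
rect in (u,v) mm [25.7 61.6] [129.4  51.1] 0.65  expect centre (22,59)
tool z [ 0.0337 -0.0074 -0.9994] tcp [0.3817 0.3416 0.1892] heading -10.168698370189134
0.41184642691464773 [ 0.00747909 -0.37139488 -3.43504427] 14.0
```

The scanner was held still for about 1.9 s. The aim error is roughly 2 mm sideways and 2–3 mm high, and the distance is about 65 mm. Next I'll refine the tray centre and retreat.

Run:
```python
from h import *
z=np.load("pics/t9.npz");p=z["p"]
cv2.imwrite("pics/c_tray9.png",cv2.resize(p[215:345,350:460,::-1],None,fx=4.5,fy=4.5,interpolation=cv2.INTER_CUBIC))
z=np.load("pics/s9.npz");W=cloud("scene",z["d"]);hsv=cv2.cvtColor(z["p"],cv2.COLOR_RGB2HSV)
for n in("scene","top"):
    p=np.load(f"pics/{n[0]}9.npz")["p"].astype(int); diff=p[...,0]-p[...,1]  # tray slightly pinkish vs greenish bench
    m=(diff>0).astype(np.uint8)*255; m=cv2.morphologyEx(m,cv2.MORPH_OPEN,np.ones((5,5)))
    N,l,st,ce=cv2.connectedComponentsWithStats(m)
    uv=proj(n,[[.437,-.333,.003]])[0].astype(int);k=l[uv[1],uv[0]]
    c=max(cv2.findContours((l==k).astype(np.uint8),0,2)[0],key=cv2.contourArea).reshape(-1,2)
    P=plane(n,c,.005)[:,:2]*1000;print(n,k,st[k],cv2.minAreaRect(P.astype(np.float32)))
s=manip.sense();plan([.37,.30,.285],250,start=list(s["tcp_pos"])+[249.8],step=.03)
```

```text
scene 22 [ 227  182  214  102 9151] ((343.77734375, -191.04962158203125), (320.92041015625, 666.2239990234375), 31.315277099609375)
top 19 [ 363  228   83   73 5750] ((436.95794677734375, -335.51458740234375), (251.94639587402344, 220.48565673828125), 88.20972442626953)
from [0.3817 0.3416 0.1892] 249.8 to [0.37  0.3   0.285] 250 rows 4 t 14.0 gap 0.412 F [ 0.  -0.4 -3.4]
[[0.0108, -0.0009, -0.0239, -0.05], [0.0108, -0.0008, -0.0239, -0.05], [0.0108, -0.0008, -0.0239, -0.05], [0.0108, -0.0008, -0.0239, -0.05]]
```

View pics/c_tray9.png

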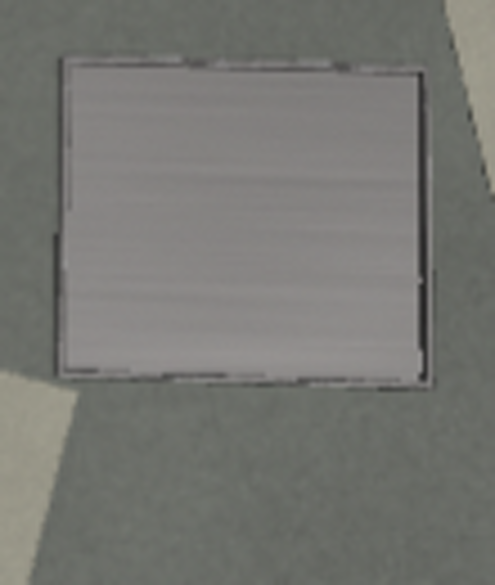

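The tray is clear, and its centre comes out at about (0.437, -0.335). Now I'll lift away.

Call:
apply_moves([
  [[0,0,-0.02,0],[0,0,-0.025,0],[0.005,0,-0.03,0],[0.01,0,-0.03,0],[0.015,0,0,0]],
])

```text
t: 14.5
tcp_pos: [0.368, 0.3144, 0.2963]
tool_rot: [-0.573, 0.819, -0.013, 0.011]
force: [1.3, 0.4, -2.8]
finger_gap: 0.413
```

Run:
```python
from h import *
s=manip.sense();print(Ro.from_quat(s["tool_rot"]).as_matrix()[:,2].round(4))
plan([.448,-.337,.28],78,start=list(s["tcp_pos"])+[psi_of(s["tool_rot"])%360],step=.04,ds=7)
```

```text
[ 0.0322 -0.0082 -0.9994]
from [0.368  0.3144 0.2963] 249.91 to [ 0.448 -0.337  0.28 ] 78 rows 25 t 14.5 gap 0.413 F [ 1.3  0.4 -2.8]
[[0.0234, -0.012, 0.0007, 6.8764], [0.0218, -0.0147, 0.0007, 6.8764], [0.0199, -0.0172, 0.0007, 6.8764], [0.0177, -0.0194, 0.0007, 6.8764], [0.0152, -0.0214, 0.0007, 6.8764]]
[[0.0125, -0.0231, 0.0007, 6.8764], [0.0097, -0.0244, 0.0007, 6.8764], [0.0067, -0.0254, 0.0007, 6.8764], [0.0036, -0.026, 0.0007, 6.8764], [0.0005, -0.0262, 0.0007, 6.8764]]
[[-0.0027, -0.0261, 0.0007, 6.8764], [-0.0058, -0.0256, 0.0007, 6.8764], [-0.0088, -0.0247, 0.0007, 6.8764], [-0.0117, -0.0235, 0.0007, 6.8764], [-0.0144, -0.0219, 0.0007, 6.8764]]
[[-0.017, -0.02, 0.0007, 6.8764], [-0.0192, -0.0179, 0.0007, 6.8764], [-0.0212, -0.0154, 0.0007, 6.8764], [-0.0229, -0.0128, 0.0007, 6.8764], [-0.0243, -0.0099, 0.0007, 6.8764]]
[[-0.0253, -0.007, 0.0007, 6.8764], [-0.026, -0.0039, 0.0007, 6.8764], [-0.0262, -0.0007, 0.0007, 6.8764], [-0.0261, 0.0024, 0.0007, 6.8764], [-0.0257, 0.0055, 0.0007, 6.8764]]
```

Call:
apply_moves([
  [[0.024,-0.012,0,6.9],[0.022,-0.015,0,6.9],[0.02,-0.017,0,6.9],[0.018,-0.019,0,6.9],[0.015,-0.021,0,6.9]],
])

```text
t: 15.0
tcp_pos: [0.3767, 0.1777, 0.2942]
tool_rot: [-0.295, 0.955, -0.009, 0.011]
force: [-0.0, -1.2, -4.0]
finger_gap: 0.411
```

Call:
apply_moves([
  [[0.012,-0.023,0,6.9],[0.01,-0.024,0,6.9],[0.007,-0.025,0,6.9],[0.004,-0.026,0,6.9],[0,-0.026,0,6.9]],
])

```text
t: 15.5
tcp_pos: [0.3817, 0.0413, 0.2906]
tool_rot: [0.014, 1.0, -0.005, 0.008]
force: [0.2, -0.3, -3.6]
finger_gap: 0.417
```

Run:
```python
from h import *
s=manip.sense();print(Ro.from_quat(s["tool_rot"]).as_matrix()[:,2].round(4))
plan([.448,-.337,.28],78,start=list(s["tcp_pos"])+[psi_of(s["tool_rot"])%360],step=.04,ds=7)
```

```text
[ 0.0151 -0.0101 -0.9998]
from [0.3817 0.0413 0.2906] 178.35 to [ 0.448 -0.337  0.28 ] 78 rows 15 t 15.5 gap 0.417 F [ 0.2 -0.3 -3.6]
[[-0.0051, -0.0251, 0.0007, 6.6897], [-0.008, -0.0243, 0.0007, 6.6897], [-0.0108, -0.0232, 0.0007, 6.6897], [-0.0134, -0.0218, 0.0007, 6.6897], [-0.0159, -0.0201, 0.0007, 6.6897]]
[[-0.0181, -0.0181, 0.0007, 6.6897], [-0.0201, -0.0159, 0.0007, 6.6897], [-0.0218, -0.0134, 0.0007, 6.6897], [-0.0232, -0.0108, 0.0007, 6.6897], [-0.0243, -0.008, 0.0007, 6.6897]]
[[-0.0251, -0.0051, 0.0007, 6.6897], [-0.0255, -0.0022, 0.0007, 6.6897], [-0.0256, 0.0008, 0.0007, 6.6897], [-0.0253, 0.0038, 0.0007, 6.6897], [-0.0247, 0.0067, 0.0007, 6.6897]]
```

Spinning back is undoing the tilt, so I'll continue.

Call:
apply_moves([
  [[-0.005,-0.025,0,6.7],[-0.008,-0.024,0,6.7],[-0.011,-0.023,0,6.7],[-0.013,-0.022,0,6.7],[-0.016,-0.02,0,6.7]],
])

```text
t: 16.0
tcp_pos: [0.3955, -0.0893, 0.2868]
tool_rot: [0.315, 0.949, -0.002, 0.003]
force: [0.0, -0.1, -3.6]
finger_gap: 0.414
```

Call:
apply_moves([
  [[-0.018,-0.018,0,6.7],[-0.02,-0.016,0,6.7],[-0.022,-0.013,0,6.7],[-0.023,-0.011,0,6.7],[-0.024,-0.008,0,6.7]],
])

```text
t: 16.5
tcp_pos: [0.4064, -0.2193, 0.2814]
tool_rot: [0.587, 0.81, -0.001, -0.002]
force: [0.2, 0.6, -2.8]
finger_gap: 0.405
```

Run:
```python
from h import *
s=manip.sense();print(Ro.from_quat(s["tool_rot"]).as_matrix()[:,2].round(4))
plan([.448,-.337,.25],78,start=list(s["tcp_pos"])+[psi_of(s["tool_rot"])%360],step=.04,ds=7)
```

```text
[-5.4e-03  7.0e-04 -1.0e+00]
from [ 0.4064 -0.2193  0.2814] 108.15 to [ 0.448 -0.337  0.25 ] 78 rows 5 t 16.5 gap 0.405 F [ 0.2  0.6 -2.8]
[[-0.025, 0.0006, 0.0063, 6.0293], [-0.0248, 0.0032, 0.0063, 6.0293], [-0.0243, 0.0058, 0.0063, 6.0293], [-0.0236, 0.0083, 0.0063, 6.0293], [-0.0226, 0.0107, 0.0063, 6.0293]]
```

Call:
apply_moves([
  [[-0.025,0,0.005,4],[-0.025,0.002,0.005,4],[-0.025,0.004,0.005,4],[-0.02,0.006,0.005,4],[-0.012,0.006,0.005,4]],
])

```text
t: 17.0
tcp_pos: [0.4394, -0.3263, 0.2485]
tool_rot: [0.726, 0.688, -0.002, -0.007]
force: [0.7, -0.2, -3.2]
finger_gap: 0.413
```

Call:
apply_moves([
  [[-0.002,0.004,0.01,4],[0,0.004,0.01,3],[0,0,0,0]],
])

```text
t: 17.3
tcp_pos: [0.4445, -0.3304, 0.2226]
tool_rot: [0.769, 0.639, -0.003, -0.01]
force: [-0.4, 0.8, -3.6]
finger_gap: 0.412
```

Run:
```python
from h import *
s=manip.sense();print(Ro.from_quat(s["tool_rot"]).as_matrix()[:,2].round(4))
plan([.448,-.337,.11],78,start=list(s["tcp_pos"])+[psi_of(s["tool_rot"])%360],step=.03,ds=7)
```

```text
[-0.0169  0.0108 -0.9998]
from [ 0.4445 -0.3304  0.2226] 79.44 to [ 0.448 -0.337  0.11 ] 78 rows 4 t 17.3 gap 0.412 F [-0.4  0.8 -3.6]
[[-0.0015, 0.0012, 0.0281, 0.3601], [-0.0015, 0.0012, 0.0281, 0.3601], [-0.0015, 0.0012, 0.0281, 0.3601], [-0.0015, 0.0012, 0.0281, 0.3601]]
```

Call:
apply_moves([
  [[-0.001,0.001,0.028,0.4],[-0.001,0.001,0.028,0.4],[-0.001,0.001,0.028,0.4],[-0.001,0.001,0.02,0],[0,0,0,0]],
])

```text
t: 17.8
tcp_pos: [0.4431, -0.3331, 0.1142]
tool_rot: [0.774, 0.633, -0.003, -0.011]
force: [-0.6, 0.1, -3.4]
finger_gap: 0.414
```

Run:
```python
from h import *
s=manip.sense();print(Ro.from_quat(s["tool_rot"]).as_matrix()[:,2].round(4))
plan([.448,-.337,.088],78,start=list(s["tcp_pos"])+[psi_of(s["tool_rot"])%360],step=.006,ds=7)
p,d=grab("scene","s11");cv2.imwrite("pics/c11.png",cv2.resize(p[130:280,190:390,::-1],None,fx=4,fy=4))
```

```text
[-0.0188  0.0122 -0.9997]
from [ 0.4431 -0.3331  0.1142] 78.56 to [ 0.448 -0.337  0.088] 78 rows 5 t 17.8 gap 0.414 F [-0.6  0.1 -3.4]
[[-0.0006, 0.0011, 0.0052, 0.1119], [-0.0006, 0.0011, 0.0052, 0.1119], [-0.0006, 0.0011, 0.0052, 0.1119], [-0.0006, 0.0011, 0.0052, 0.1119], [-0.0006, 0.0011, 0.0052, 0.1119]]
```

View pics/c11.png

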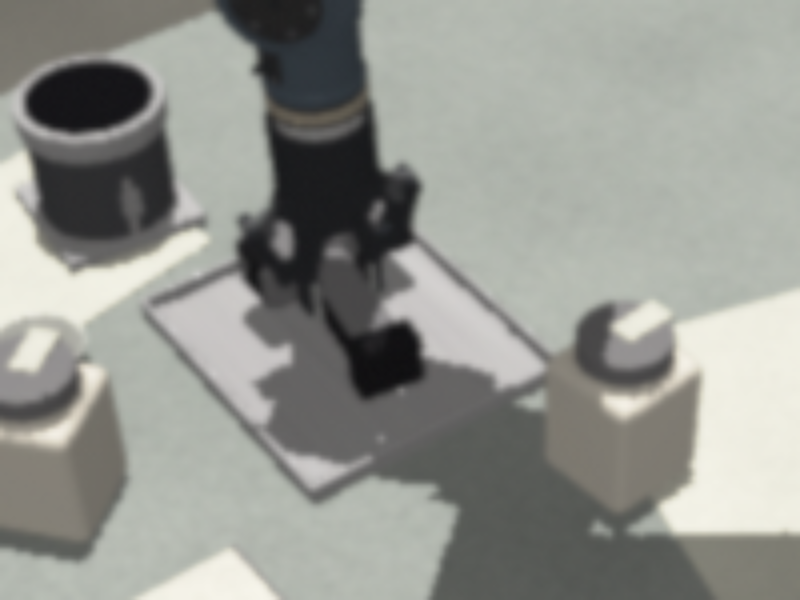

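Call:
apply_moves([
  [[0,0.002,0.006,0],[-0.001,0.002,0.006,0],[-0.001,0.001,0.006,0],[0,0,0,0]],
])

```text
t: 18.25
tcp_pos: [0.449, -0.3376, 0.0994]
tool_rot: [0.774, 0.634, -0.003, -0.007]
force: [-0.2, 0.3, -3.1]
finger_gap: 0.414
```

Call:
apply_moves([
  [[0,0,0.004,0],[0,0,0.004,0],[0,0,0,0]],
])

```text
t: 18.55
tcp_pos: [0.4494, -0.338, 0.0917]
tool_rot: [0.773, 0.634, -0.003, -0.006]
force: [-0.0, 0.1, -2.1]
finger_gap: 0.418
```

Call:
apply_moves([
  [[0,0,0.003,0],[0,0,0,0]],
])

```text
t: 18.75
tcp_pos: [0.4495, -0.3381, 0.0885]
tool_rot: [0.773, 0.634, -0.003, -0.005]
force: [0.4, -0.2, -2.8]
finger_gap: 0.412
```

Call:
apply_moves([
  [[0,0,0.003,0],[0,0,0,0]],
])

```text
t: 18.95
tcp_pos: [0.4493, -0.3384, 0.0867]
tool_rot: [0.774, 0.634, -0.003, -0.005]
force: [0.3, 0.0, -3.4]
finger_gap: 0.41
```

Run:
```python
from h import *
s=manip.sense();print(Ro.from_quat(s["tool_rot"]).as_matrix()[:,2].round(4),s["force"],s["ft_torque"],s["tcp_pos"])
```

```text
[-0.0115  0.0033 -0.9999] [ 0.32884719  0.04606101 -3.37452012] [ 0.02613367 -0.06007453 -0.02517685] [ 0.44934387 -0.33836074  0.08666774]
```

Call:
apply_moves([
  [[0,0,0.003,0],[0,0,0,0]],
])

```text
t: 19.15
tcp_pos: [0.4494, -0.3387, 0.0868]
tool_rot: [0.774, 0.633, -0.003, -0.004]
force: [-0.9, -0.1, -3.2]
finger_gap: 0.419
```

Call:
apply_moves([
  [[0,0,0.004,0],[0,0,0,0]],
])

```text
t: 19.35
tcp_pos: [0.4497, -0.3392, 0.0864]
tool_rot: [0.774, 0.633, -0.003, -0.003]
force: [-0.0, -0.4, -3.2]
finger_gap: 0.412
```

Run:
```python
from h import *
s=manip.sense();print(Ro.from_quat(s["tool_rot"]).as_matrix()[:,2].round(4),s["force"],s["ft_torque"],s["tcp_pos"])
p,d=grab("scene","s12");cv2.imwrite("pics/c12.png",cv2.resize(p[160:270,210:350,::-1],None,fx=5,fy=5))
```

```text
[-8.5e-03 -3.0e-04 -1.0e+00] [-0.03913273 -0.40926883 -3.19738993] [ 0.01907476 -0.0490549   0.03438785] [ 0.44966861 -0.33920397  0.08639529]
```

View pics/c12.png

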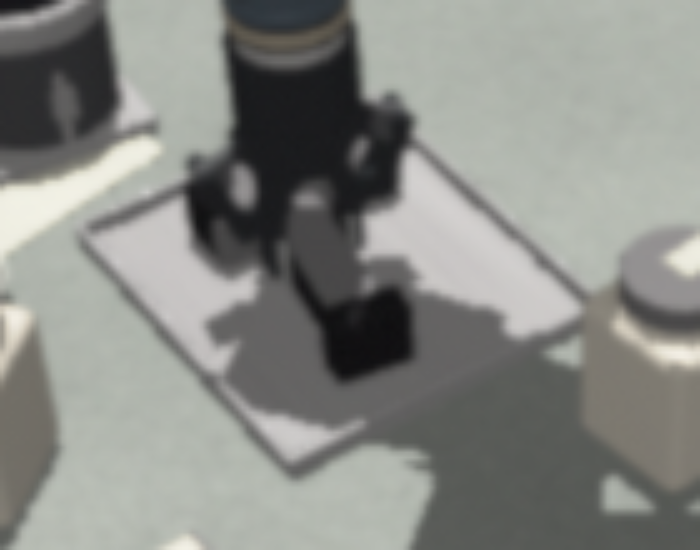

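Call:
apply_moves([
  [[0,0,0.005,0]],
])

```text
t: 19.5
tcp_pos: [0.4499, -0.3394, 0.0853]
tool_rot: [0.774, 0.633, -0.003, -0.002]
force: [-10.7, 8.7, 68.9]
finger_gap: 0.415
```

Call:
apply_moves([
  [[0,0,0.005,0]],
])

```text
t: 19.6
tcp_pos: [0.4499, -0.3393, 0.0853]
tool_rot: [0.774, 0.633, -0.004, -0.002]
force: [-7.9, 7.3, 47.8]
finger_gap: 0.413
```

Call:
apply_moves([
  [[0,0,-0.001,0],[0,0,0,0]],
])

```text
t: 19.8
tcp_pos: [0.4503, -0.3396, 0.0881]
tool_rot: [0.774, 0.634, -0.003, -0.0]
force: [0.4, 0.1, -4.4]
finger_gap: 0.415
```

Run:
```python
from h import *
s=manip.sense();print(Ro.from_quat(s["tool_rot"]).as_matrix()[:,2].round(4),s["force"],s["tcp_pos"])
```

```text
[-0.0057 -0.004  -1.    ] [ 0.37472861  0.09394103 -4.36824061] [ 0.45025566 -0.33964729  0.0881254 ]
```

Call:
apply_moves([
  [[0,0,0.002,0],[0,0,0,0]],
])

```text
t: 20.0
tcp_pos: [0.4504, -0.3397, 0.0854]
tool_rot: [0.774, 0.634, -0.003, -0.001]
force: [-2.3, 1.7, 12.3]
finger_gap: 0.41
```

Contact confirmed: the scanner is resting on the tray floor and the reading is +12 N. I'll open now.

Call:
apply_moves([
  [[0,0,0,0],[0,0,0,0],[0,0,0,0],[0,0,0,0],[0,0,0,0]],
], fingers=1)

```text
t: 20.5
tcp_pos: [0.4501, -0.3395, 0.0821]
tool_rot: [0.774, 0.634, -0.004, -0.002]
force: [0.2, 0.1, -0.2]
finger_gap: 0.996
```

Run:
```python
from h import *
s=manip.sense();print(Ro.from_quat(s["tool_rot"]).as_matrix()[:,2].round(4),s["force"],s["tcp_pos"],s["finger_gap"])
p,d=grab("scene","s13");cv2.imwrite("pics/c13.png",cv2.resize(p[160:270,210:350,::-1],None,fx=5,fy=5))
```

```text
[-8.4e-03 -9.0e-04 -1.0e+00] [ 0.24698194  0.13361937 -0.22257533] [ 0.45013887 -0.33954146  0.08213653] 0.9963502777628678
```

View pics/c13.png

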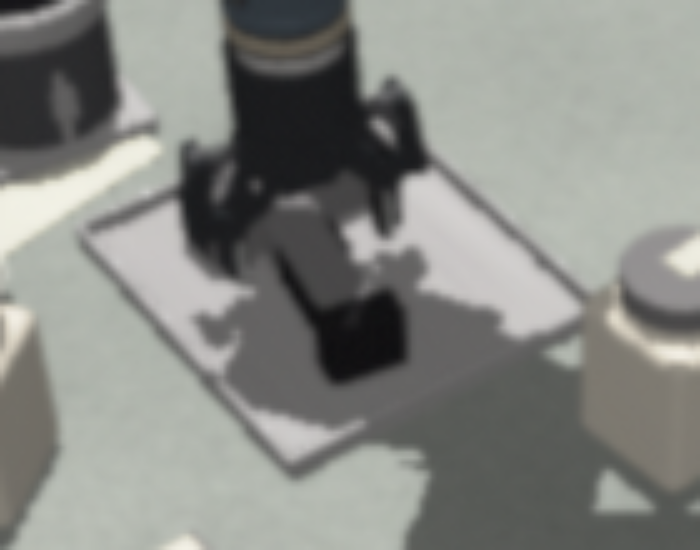

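The fingers are open and clear of the grip, and the scanner is flat in the tray. I'll rise and move aside.

Call:
apply_moves([
  [[0,0,-0.02,0],[0,0,-0.04,0],[0,0,-0.045,0],[0,0,-0.045,0],[0,0,-0.045,0]],
])

```text
t: 21.05
tcp_pos: [0.4495, -0.3372, 0.2756]
tool_rot: [0.774, 0.633, -0.004, -0.012]
force: [0.7, -0.7, -0.2]
finger_gap: 1.002
```

Call:
apply_moves([
  [[0.045,0,0,0],[0.045,0,0,0],[0.045,0,0,0],[0.045,0,0,0],[0.03,0,0,0]],
])

```text
t: 21.55
tcp_pos: [0.4959, -0.1335, 0.2857]
tool_rot: [0.777, 0.629, -0.002, 0.002]
force: [0.3, -0.5, 0.2]
finger_gap: 0.996
```

Run:
```python
from h import *
p,d=grab("scene","s14");p2,d2=grab("top","t14")
cv2.imwrite("pics/c14.png",p[:,:,::-1])
cv2.imwrite("pics/c14t.png",p2[:,:,::-1])
print(manip.sense()["tcp_pos"],manip.sense()["t"])
W=cloud("scene",d)
m=(W[...,2]>.03)&(W[...,2]<.07)&(W[...,0]>.33)&(W[...,0]<.55)&(W[...,1]>-.46)&(W[...,1]<-.2)
P=W[m];print("scanner",len(P),cv2.minAreaRect((P[:,:2]*1000).astype(np.float32)),np.percentile(P[:,2],[50,95]))
W=cloud("top",d2)
m=(W[...,2]>.03)&(W[...,2]<.07)&(W[...,0]>.33)&(W[...,0]<.55)&(W[...,1]>-.46)&(W[...,1]<-.2)
P=W[m];print("top",len(P),cv2.minAreaRect((P[:,:2]*1000).astype(np.float32)))
T=W;m=(T[...,2]>.199)&(T[...,2]<.21)&(abs(T[...,0]-.585)<.08)&(abs(T[...,1]-.365)<.08)
print("lid",cv2.minEnclosingCircle((T[m][:,:2]*1000).astype(np.float32)))
```

```text
[ 0.49576122 -0.13237418  0.28552057] 21.65
scanner 834 ((431.28759765625, -334.93157958984375), (188.322998046875, 131.7857208251953), 89.93856048583984) [0.04402209 0.05076502]
top 1349 ((426.5411376953125, -336.1263427734375), (181.47299194335938, 130.67991638183594), 89.21061706542969)
lid ((584.8292236328125, 367.266357421875), 35.6291618347168)
```

View pics/c14.png

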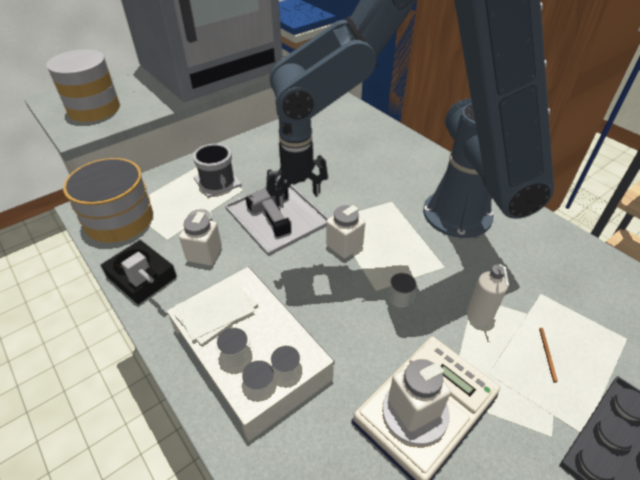

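View pics/c14t.png

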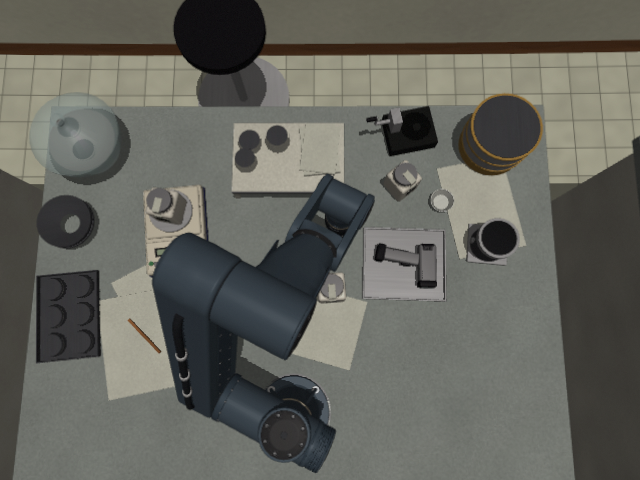

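The scanner lies flat in the middle of the tray: bounding-box centre about (0.429,-0.335) against the tray's (0.437,-0.335). The jars, bottle and tins are where they were, and the gripper is at about (290,185), clear of everything.

```bash
python3 -c "
from station import manip
s=manip.sense();print(s['t'],s['force'],abs(s['qd']).max());print(manip.sign_off())"
```

```text
21.65 [ 0.2979093  -0.2815851  -0.06452434] 0.06357063076037882
the job is handed in; nothing more can be done
None
```

I finished the job and handed it in at 21.65 s. I drew the scanner out by its nose, put it down on the bench and regripped it by the grip with the trigger squeezed. I then aimed it at the balance jar's label and set it flat in the middle of the tray.

- **Trigger:** the fingers closed to about 35 mm, which means the trigger was fully in.
- **Aim:** I held it still for about 1.9 s, with the window about 65 mm from the label. I estimate the aim point was within 2–3 mm sideways and about 2–4 mm above the label's middle. The aim was square in heading to about 1°.
- **Pitch disagreement:** the tool had picked up a small tilt, so the scanner pointed up by about 2° from the tool pose alone. The camera showed 3°, and counting the tilt at the moment of gripping made it up to 3.5°.
- **Placing:** the centre of the scanner's outline is about 8–10 mm from the tray's middle. It was touching the floor before I opened the fingers.
- **Contact force:** while I was feeling for the tray floor, the wrist read up to about 69 N at the ends of moves. That is under the 120 N limit. I judged it to be the held scanner on the floor, not the gripper's body, but did not measure that separately.
- **Other things:** the last pictures show the other things where they were, and the jar's lid measures within about 1.5 mm of where it started. The arm was clear of everything, with the wrist force near zero.

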